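# Pack the microscope accessory tray

## Task

First push the slotted aluminium slide rack that lies askew in the grey tray back until it lies flat along the tray's far wall (the one away from the robot); slide it, do not lift it. Then stand the white slide box and the amber jar upright on the tray floor in the room this leaves, side by side in front of the rack, setting each down without dropping it. The rack must still lie along the far wall at the end; leave everything else on the bench where it stands.

Things in the scene. Friction and masses are not known exactly. Their poses are not given: they have to be found in the camera images.
- tray: Low open tray of grey plastic, fixed to the bench, 136 (x) x 140 (y) x 24 mm high; origin at the centre of its underside on the bench. Floor 4 mm thick, walls 5 mm thick: inside it is 126 mm along its x and 130 mm along its y. Its +x axis points to its far wall, away from the robot (turned up to 0.35 rad either way); z is up. The inner face of the far wall is at x = +63 mm, of the near wall at x = -63 mm, of the end walls at y = +-65 mm.
- rack_center (a point): Centre (half-way up) of the slide rack: an aluminium bar 26 (x) x 122 (y, its long axis) x 24 mm high, about 0.2 kg, with a row of dark slots in its top. It lies loose on the tray floor, askew by up to 0.3 rad, its top 4 mm above the tray's rim. Flat along the far wall its centre is at x = +50 mm in the tray's frame, which leaves 100 mm (x) x 130 mm (y) of floor in front of it. At the start there is at least 30 mm of free floor between it and the near wall.
- slidebox_center (a point): Centre (half-way up) of the closed white slide box with a dark seam round it, a block 92 (x) x 60 (y) x 74 mm high, about 0.3 kg, standing loose on the bench to the left or right of the tray; z up. It fits the tray only beside the jar with its 92 mm side running from the near wall to the rack (8 mm to spare there).
- jar_center (a point): Centre (half-way up) of the closed jar: amber glass, straight round body 62 mm wide up to 68 mm above its foot, then a black lid 56 mm wide, 82 mm high in all, about 0.26 kg, standing loose on the bench on the other side of the tray; z up. Slide box and jar side by side take 122 of the tray's 130 mm along y: at most 8 mm is left between them, too little for a finger; either may stand at either end.
- beaker: Bystander: clear plastic beaker, 90 mm wide, 110 mm high; origin at the centre of its underside.
- pack_a: Bystander: white cover-glass pack 76 x 56 x 22 mm with a blue top; origin at the centre of its underside.
- pack_b: Bystander: white cover-glass pack 76 x 56 x 22 mm with a blue top; origin at the centre of its underside.
- petri: Bystander: closed clear petri dish, 90 mm wide, 15 mm high; origin at the centre of its underside.
- vial: Bystander: small clear glass bottle with black cap, 28 mm wide, 65 mm high; origin at the centre of its underside.
- case: Bystander: flat black plastic case 85 x 50 x 22 mm; origin at the centre of its underside.
- washbottle: Bystander: white plastic bottle with blue cap, 60 mm wide, 130 mm high; origin at the centre of its underside.
Mind the look-alikes: they are no part of the job. Leave any red or turquoise look-alike of the part that bears slidebox_center alone.

How it is judged (in metres and radians):
On the way:
1. the rack lies flat along the tray's far wall (within 3 mm and 0.04 rad), slide box and jar still outside the tray (x of rack_center in the frame of tray above 0.047 m and angle between the y axis of rack_center and the y axis of tray, either way round below 0.04 rad and horizontal distance between each of slidebox_center, jar_center and tray above 0.12 m), for 0.2 s.
At the end, for the whole second after the job is handed in: The rack lies on the tray floor along the far wall (within 4 mm and 0.05 rad); slide box and jar both stand upright (within 0.06 rad) on the tray floor (within 4 mm) in front of it, side by side between the walls; all three are released and at rest (x of rack_center in the frame of tray above 0.046 m and angle between the y axis of rack_center and the y axis of tray, either way round below 0.05 rad and z of rack_center in the frame of tray below 0.02 m and x of slidebox_center in the frame of tray between -0.026 and 0 m and y of slidebox_center in the frame of tray between -0.039 and 0.039 m and z of slidebox_center in the frame of tray between 0.036 and 0.045 m and angle between each of slidebox_center, jar_center's own z axis and vertical below 0.06 rad and x of jar_center in the frame of tray between -0.035 and 0.01 m and y of jar_center in the frame of tray between -0.038 and 0.038 m and z of jar_center in the frame of tray between 0.04 and 0.049 m and linear speed of each of slidebox, jar, rack below 0.01 m/s); the robot touches nothing.
It fails at once if the rack is lifted more than 15 mm (z of rack_center in the frame of tray above 0.031 m).
It fails at once if the jar falls freely (out of the fingers and faster than 0.6 m/s) (contact force between jar and the fingers below 0.01 N and linear speed of jar above 0.6 m/s).
It fails at once if the slide box falls freely (out of the fingers and faster than 0.6 m/s) (contact force between slidebox and the fingers below 0.01 N and linear speed of slidebox above 0.6 m/s).
It fails at once if a bystander is moved by more than 30 mm (distance of any of beaker, pack_a, pack_b, petri, vial, case, washbottle from where it was at the start of the episode above 0.03 m).
It also fails if it takes over 72 s, if anything falls off the work surface, if the arm or the gripper's body presses on something with over 40 N, if the wrist force passes 120 N, or if a joint passes its speed limit or range.

## Robot

A 6-joint arm with a two-finger parallel gripper is mounted at the origin on the work surface. World frame = base frame: x ahead of the robot, y to its left, z up, the work surface at z = 0. Lengths are in mm, angles in rad, forces in N, time in s.
With the tool pointing down it reaches from about 400 to 925 mm from the base axis. Payload 12.5 kg.
Tool frame: the origin (TCP) lies at the centre of the arm's flange, where the gripper is bolted on; the fingertips stand 190 mm ahead of it and the grasp point (between the pads) lies 171 mm ahead of it; z points along the fingers, y is the direction in which the jaws open and shut (so a half turn about z gives the same grasp; the last joint's range is limited). The gripper opens to 95 mm and grips with 3 to 60 N. Pads are 20 mm wide; open, the fingers measure 119 mm over their backs; the gripper's body (75 mm by 180 mm) begins 59 mm behind the grasp point.
Start: joints at [1.048, 0.491, 1.559, -0, 1.092, -0.106], TCP at [253, 571.503, 404.761] pointing down, gripper open.
Joint ranges: [-3.1, 3.1], [-0.84, 2.19], [0.05, 2.79], [-1.13, 4.28], [0.06, 2.93], [-2.69, 2.69]. Speed limits (rad/s): [2.22, 2.22, 2.79, 3.14, 3.14, 3.14].

## Interface

Orientations are given as [roll, pitch, yaw] about the fixed x, y, z axes, in that order (R = Rz(yaw) Ry(pitch) Rx(roll)).
In Python, from cell import env gives the robot as it stands.
- The arm moves only by the shell command python3 -m pendant 'ROWS'. ROWS is JSON, a list of rows, each an object of numbers: "x", "y", "z": the shift along the tool's x, y, z in units of 150 mm (1.0 is 150 mm); "rx", "ry", "rz": the turn, a rotation vector about the tool's x, y, z in units of 45 degrees (1.0 is 45 degrees); "jaw": the opening, from 0 (shut) to 1 (fully open). In form: [{"x": .., "y": .., "z": .., "rx": .., "ry": .., "rz": .., "jaw": ..}, ...]. A call has 1 to 10 rows; each row is the pose to reach, as a shift and turn from the pose commanded when the call began, along the tool's axes at that moment; what a row does not reach only later rows make up. A row lasts 1/8 s, in which the tool goes at most 62.5 mm and 10.7 degrees, less where a joint would pass 70% of its speed; a pose out of reach is approached as far as the arm can. A call with a number of a shift or a turn outside -1 to 1 is refused whole. A call with a gripper value outside its range is refused whole. The fingers move at their own pace and stop on an object; the grip force is fixed at half the most. Time passes only in rows, so rows that repeat a pose let the fingers close. It gives the time, the measured TCP pose, the force and the opening at its end, in the units of the state.
- env.state(): the state, without advancing time (a new reading comes with each control period).
- env.read_camera(name): name is "scene" or "top"; returns a dict with "img" (420x560x3 uint8, red, green, blue), "fx", "fy", "cx", "cy" (pixels), "D" ([k1, k2, p1, p2, k3] as OpenCV has them; the pictures are not rectified), "rvec" (rotation vector, rad) and "tvec" (3), from world to camera coordinates, as OpenCV has them. Camera axes: x right, y down, z forward; pixel columns grow to the right and rows downward; lengths in mm; the calibration is good to about 2 mm. A picture is of the moment at which its call begins. There is no depth.
- env.job_done(): hands the job in, once; it reports no verdict.
The state is a dict: "t": time; "joints": joint angles; "qvel": joint speeds; "tau": joint torques, N m; "eef_pos": TCP position; "tcp_rot": TCP orientation; "ft_force": force on the tool from outside, world axes, zero at the start; "moment": the same for the moment, N m; "opening": opening from 0.0 (shut) to 1.0 (fully open).
Only numpy, scipy, OpenCV 4.12 (cv2) and the standard library are available. Lean on these libraries where they do the work, as an engineer would, in place of code of your own. Each camera call takes 0.05 s, during which the arm holds its last target.

## Working session

There is one attempt and no reset: what is moved stays moved. The work goes in short steps, Python scripts to look and compute and a shell command to move; the robot and the scene stay as the last step left them, time stands still between calls to the robot, and variables do not carry over. Pictures are saved under pics/ and viewed, and the job is handed in when it is done.

```bash
ls; mkdir -p pics; python3 - <<'E'
from cell import env
import cv2
s=env.state(); print({k:(v if not hasattr(v,'tolist') else v.tolist()) for k,v in s.items()})
for n in ("top","scene"):
    c=env.read_camera(n); cv2.imwrite(f"pics/{n}0.png",cv2.cvtColor(c["img"],cv2.COLOR_RGB2BGR)); print(n,{k:v for k,v in c.items() if k!="img"})
E
```

```text
pics
{'t': 0.0, 'joints': [1.0483600043774253, 0.4915621662727058, 1.5594657984302693, 7.087398587548438e-06, 1.091675117942596, -0.10558221732907237], 'qvel': [-0.0008264384709653907, -0.0011377026605959575, 0.0006342841980032863, -0.00013971730246830364, 0.0021127439158083986, 0.000634669246187854], 'tau': [-0.0006235006367205642, -61.26251220703125, -25.818352103233337, 0.06924006622284651, 0.04825762007385492, -0.00013563660104409792], 'eef_pos': [253.004532199826, 571.4625270883581, 404.1543765968418], 'tcp_rot': [-3.1404890705116237, -0.00012327455893945682, 2.7247352097002793], 'ft_force': [0.2939982846351617, -0.11036492406516421, 0.36341582085496943], 'moment': [-0.031303261017421855, -0.04898989054792943, 0.008102334169027321], 'opening': 0.9973604918532891}
top {'fx': 460.7294536148462, 'fy': 460.7294536148462, 'cx': 279.8077777244283, 'cy': 205.29006727619947, 'D': array([-0.15541487,  0.        ,  0.        ,  0.        ,  0.        ]), 'rvec': array([ 2.07135416, -2.1368705 ,  0.23015565]), 'tvec': array([  42.86731715,  615.53934507, 1550.3778975 ])}
scene {'fx': 426.45045505479396, 'fy': 426.45045505479396, 'cx': 278.06391143395473, 'cy': 206.3960040934322, 'D': array([-0.06938053,  0.        ,  0.        ,  0.        ,  0.        ]), 'rvec': array([ 2.24449061,  0.95061048, -0.37208299]), 'tvec': array([-412.31002387, -251.29887196, 1457.23131543])}
```

View pics/top0.png

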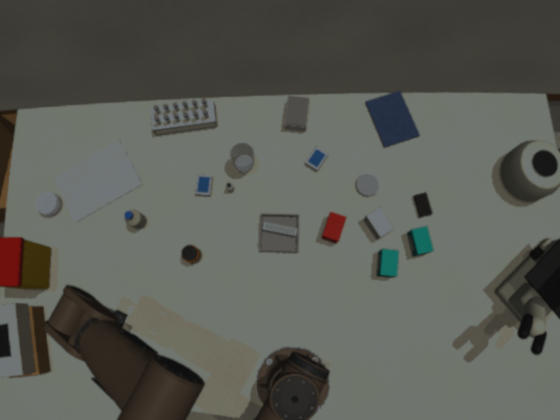

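View pics/scene0.png

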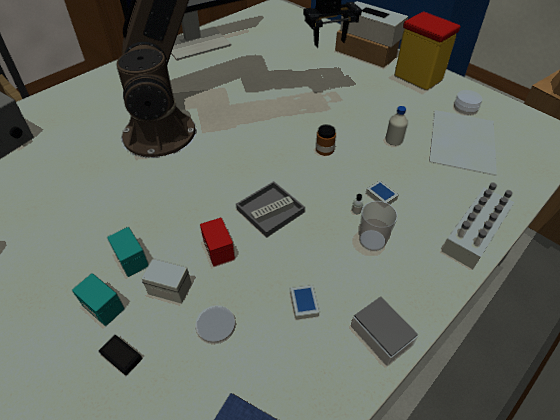

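```bash
cat > h.py <<'E'
import numpy as np, cv2
from cell import env
from scipy.spatial.transform import Rotation as R
def cam(n):
    c=env.read_camera(n); c['K']=np.array([[c['fx'],0,c['cx']],[0,c['fy'],c['cy']],[0,0,1.]]); return c
def proj(c,P):
    return cv2.projectPoints(np.asarray(P,float).reshape(-1,1,3),c['rvec'],c['tvec'],c['K'],c['D'])[0].reshape(-1,2)
def unproj(c,uv,z):
    u=cv2.undistortPoints(np.asarray(uv,float).reshape(-1,1,2),c['K'],c['D']).reshape(-1,2)
    Rm=cv2.Rodrigues(c['rvec'])[0]; C=-Rm.T@c['tvec']
    d=np.c_[u,np.ones(len(u))]@Rm
    return C+d*((z-C[2])/d[:,2])[:,None]
def crop(c,x0,y0,x1,y1,k,fn,polys=()):
    im=cv2.cvtColor(c['img'],cv2.COLOR_RGB2BGR)[y0:y1,x0:x1]
    im=cv2.resize(im,None,fx=k,fy=k,interpolation=cv2.INTER_CUBIC)
    for p in polys:
        q=((np.asarray(p)-[x0,y0]+.5)*k-.5)
        cv2.polylines(im,[np.round(q).astype(int).reshape(-1,1,2)],True,(0,255,0),1)
    cv2.imwrite(fn,im); return im
def box(x,y,yaw,lx,ly,z):
    c,s=np.cos(yaw),np.sin(yaw)
    return [[x+c*a-s*b,y+s*a+c*b,z] for a,b in ((lx/2,ly/2),(-lx/2,ly/2),(-lx/2,-ly/2),(lx/2,-ly/2))]
def circ(x,y,r,z): return [[x+r*np.cos(t),y+r*np.sin(t),z] for t in np.linspace(0,2*np.pi,40)[:-1]]
E
python3 - <<'E'
from h import *
c=cam("top"); crop(c,170,180,440,290,2.9,"pics/t1.png")
crop(c,240,200,320,260,10,"pics/t2.png")
c=cam("scene"); crop(c,70,110,350,320,2.8,"pics/s1.png")
E
```

```text
(no output)
```

View pics/t1.png

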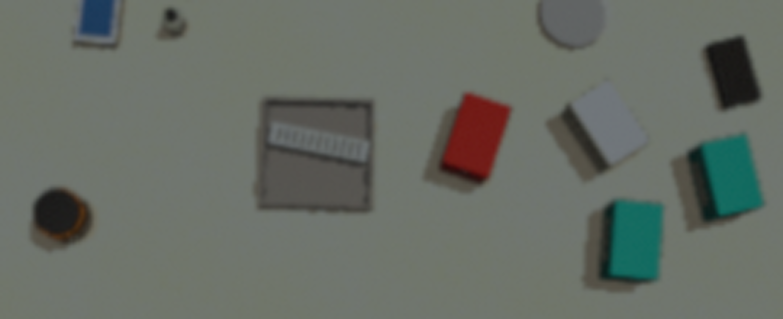

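View pics/t2.png

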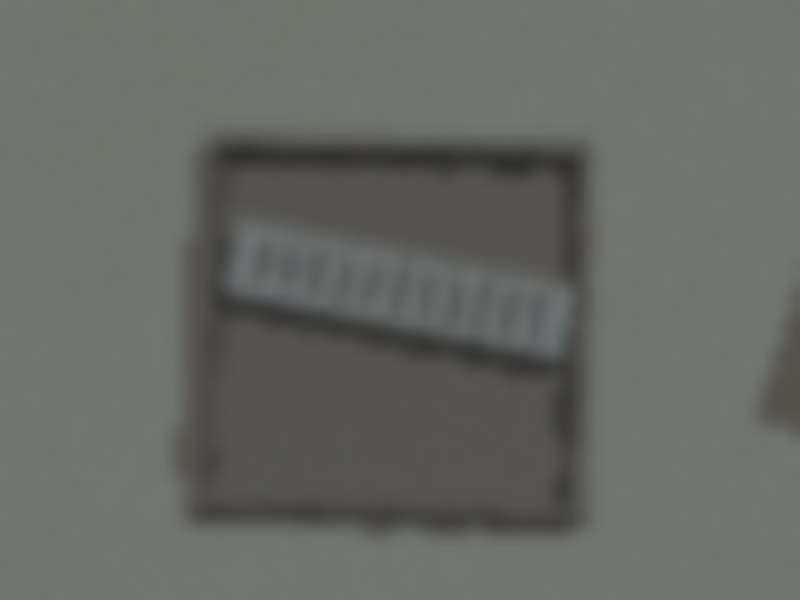

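View pics/s1.png

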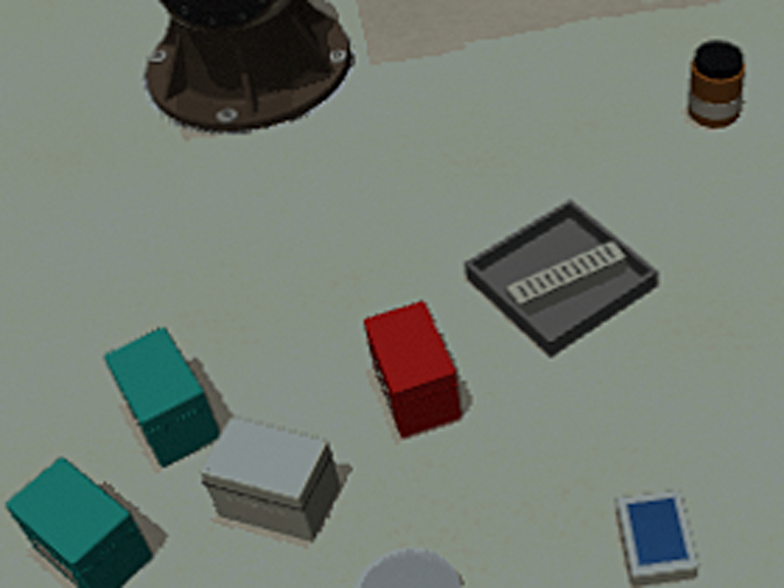

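```bash
python3 - <<'E'
from h import *
from scipy.optimize import least_squares, minimize
c=cam("top"); s=cam("scene")
def up(pts,x0,y0,k): return (np.array(pts,float)+.5)/k-.5+[x0,y0]
def fitrect(P):
    P=P[:,:2]; return P.mean(0), P
tray=unproj(c,up([(207,140),(590,150),(583,525),(187,518)],240,200,10),24)
rack=unproj(c,up([(240,220),(577,285),(560,360),(222,293)],240,200,10),28)
sb=unproj(c,up([(608,80),(648,137),(605,168),(565,107)],170,180,2.9),74)
jar=unproj(c,up([(58,213)],170,180,2.9),82)
for n,P in (("tray",tray),("rack",rack),("sb",sb)):
    P=P[:,:2]; e=[P[(i+1)%4]-P[i] for i in range(4)]
    print(n,P.mean(0).round(1),[ (round(np.hypot(*v)),round(np.arctan2(v[1],v[0]),3)) for v in e])
print(jar)
# scene-view check
k=2.8;f=lambda p:up(p,70,110,k)
tray=unproj(s,f([(571,201),(658,271),(552,344),(466,264)]),24); 
rack=unproj(s,f([(618,241),(626,257),(517,305),(509,289)]),28)
sb=unproj(s,f([(234,415),(329,440),(298,500),(203,474)]),74)
jar=unproj(s,f([(719,61)]),82)
for n,P in (("tray",tray),("rack",rack),("sb",sb)):
    P=P[:,:2]; e=[P[(i+1)%4]-P[i] for i in range(4)]
    print(n,P.mean(0).round(1),[ (round(np.hypot(*v)),round(np.arctan2(v[1],v[0]),3)) for v in e])
print(jar)
E
```

```text
tray [526.3  30.6] [(138, np.float64(-1.629)), (135, np.float64(3.085)), (140, np.float64(1.522)), (137, np.float64(-0.074))]
rack [540.9  27.3] [(123, np.float64(-1.796)), (28, np.float64(2.884)), (123, np.float64(1.341)), (27, np.float64(-0.262))]
sb [ 544.4 -320.2] [(84, np.float64(-2.596)), (66, np.float64(2.145)), (87, np.float64(0.518)), (63, np.float64(-1.05))]
[[455.13510239 338.06271091  82.        ]]
tray [529.7  31.5] [(133, np.float64(-0.05)), (140, np.float64(-1.61)), (136, np.float64(3.081)), (138, np.float64(1.512))]
rack [541.4  29.6] [(24, np.float64(-0.439)), (125, np.float64(-1.806)), (22, np.float64(2.768)), (126, np.float64(1.342))]
sb [ 546.3 -321.9] [(89, np.float64(0.514)), (61, np.float64(-1.053)), (86, np.float64(-2.624)), (61, np.float64(2.136))]
[[463.39431519 336.22246148  82.        ]]
```

```bash
cat > fit.py <<'E'
from h import *
from scipy.optimize import minimize
from scipy.ndimage import map_coordinates
def fit(c,mk,p0,sig=1.2):
    g=cv2.GaussianBlur(cv2.cvtColor(c['img'],cv2.COLOR_RGB2LAB).astype(np.float32),(0,0),sig)
    gx=cv2.Sobel(g,cv2.CV_32F,1,0);gy=cv2.Sobel(g,cv2.CV_32F,0,1)
    def score(p):
        t=0;n=0
        for q in mk(*p):
            q=np.array(q,float);nx=np.roll(q,-1,0)
            w=np.linspace(0.05,.95,25)[None,:,None] if len(q)<10 else np.array([.5])[None,:,None]
            P=(q[:,None]*(1-w)+nx[:,None]*w)
            m=w.shape[1]
            uv=proj(c,P.reshape(-1,3)); e=proj(c,nx)-proj(c,q); nrm=np.c_[-e[:,1],e[:,0]]; nrm/=np.linalg.norm(nrm,axis=1)[:,None]
            nr=np.repeat(nrm,m,0)
            v=0
            for ch in range(3):
                a=map_coordinates(gx[...,ch],[uv[:,1],uv[:,0]],order=1);b=map_coordinates(gy[...,ch],[uv[:,1],uv[:,0]],order=1)
                v=v+(a*nr[:,0]+b*nr[:,1])**2
            t+=np.sqrt(v).sum();n+=len(v)
        return -t/n
    best=None
    for dx in (-4,0,4):
        for dy in (-4,0,4):
            st=np.array(p0,float);st[0]+=dx;st[1]+=dy
            sx=np.vstack([st]+[st+d for d in np.diag([3,3,.05][:len(st)])])
            r=minimize(score,st,method='Nelder-Mead',options=dict(initial_simplex=sx,xatol=.01,fatol=1e-3))
            if best is None or r.fun<best.fun: best=r
    return best.x,best.fun
mtray=lambda x,y,a:[box(x,y,a,136,140,24)]
mrack=lambda x,y,a:[box(x,y,a,26,122,28)]
def msb0(z0): return lambda x,y,a:[box(x,y,a,92,60,74+z0)]
def mjar0(z0): return lambda x,y:[circ(x,y,28,82+z0)]
def tf(t,p):
    ca,sa=np.cos(t[2]),np.sin(t[2]);d=np.array(p[:2])-t[:2];return np.array([ca*d[0]+sa*d[1],-sa*d[0]+ca*d[1],*( [p[2]-t[2]] if len(p)>2 else [])])
E
python3 - <<'E'
from fit import *
for n in ("top","scene"):
    c=cam(n)
    T={}
    for nm,mk,p0 in (("tray",mtray,(528,31,-.06)),("rack",mrack,(541,28,-.23)),("sb",msb0(0),(545,-321,.52)),("jar",mjar0(0),(459,337))):
        x,f=fit(c,mk,p0); T[nm]=x; print(n,nm,x.round(3),round(f,1))
    print(tf(T['tray'],T['rack']).round(3))
    P=[proj(c,q) for q in mtray(*T['tray'])+mrack(*T['rack'])+msb0(0)(*T['sb'])+mjar0(0)(*T['jar'])]
    if n=="top": crop(c,170,180,440,290,2.9,"pics/tf.png",P)
    else: crop(c,70,110,350,320,2.8,"pics/sf.png",P)
E
```

```text
top tray [ 5.26066e+02  3.17220e+01 -4.40000e-02] -87.3
top rack [ 5.4216e+02  2.7812e+01 -2.4200e-01] -53.9
top sb [ 5.41370e+02 -3.25733e+02  5.04000e-01] -49.9
top jar [456.625 340.528] -130.9
[16.25  -3.204 -0.198]
scene tray [ 5.28224e+02  3.11210e+01 -6.20000e-02] -171.6
scene rack [ 5.38684e+02  2.86640e+01 -2.38000e-01] -129.1
scene sb [ 5.44077e+02 -3.23580e+02  5.11000e-01] -125.4
scene jar [458.858 339.957] -217.4
[10.593 -1.801 -0.175]
```

View pics/tf.png

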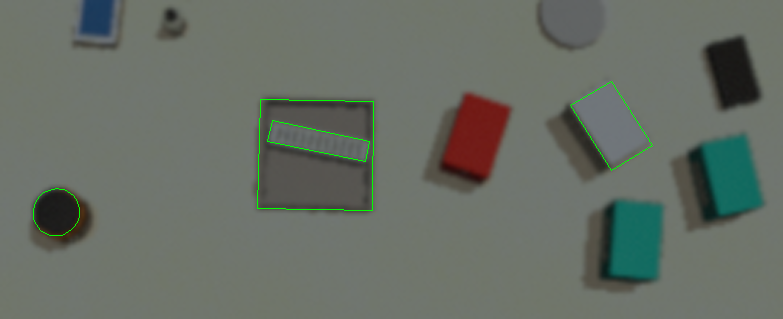

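View pics/sf.png

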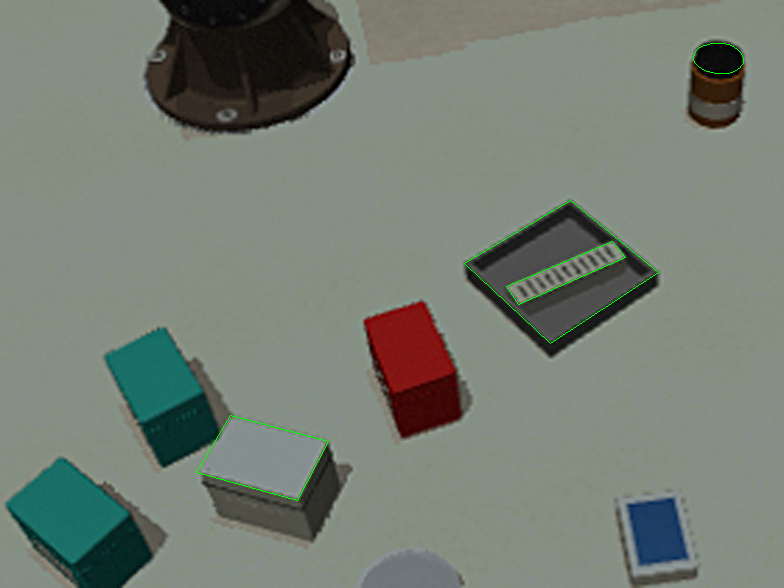

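```bash
cat > plan.py <<'E'
import sys
from h import *
def plan(x,y,z,ang=None):
    s=env.state(); p=np.array(s['eef_pos']); Rm=R.from_euler('xyz',s['tcp_rot']).as_matrix()
    d=Rm.T@(np.array([x,y,z])-p)/150
    a=np.arctan2(Rm[1,1],Rm[0,1]); 
    print("t",round(s['t'],2),"pos",p.round(1),"tilt",Rm[:,2].round(4),"jawang",round(a,3),"q",np.round(s['joints'],2),"F",np.round(s['ft_force'],1),"op",round(s['opening'],3))
    print("shift",d.round(3),"rz",None if ang is None else round(-(ang-a)/(np.pi/4),3),"rows",round(np.linalg.norm(d)*150/62.5,1))
if __name__=="__main__":
    a=[float(v) for v in sys.argv[1:]]; plan(*a)
E
python3 plan.py 489 33 300 -1.624
```

```text
t 0.4 pos [253.  571.5 404.7] tilt [-1.e-04 -1.e-04 -1.e+00] jawang 1.154 q [ 1.05  0.49  1.56  0.    1.09 -0.11] F [-0.7 -0.   0.4] op 1.0
shift [-2.892 -2.645  0.698] rz 3.537 rows 9.6
```

```bash
python3 -m pendant '[{"x":-1,"y":-0.915,"z":0,"rz":1},{"x":-1,"y":-0.915,"z":0,"rz":1},{"x":-1,"y":-0.915,"z":0,"rz":1},{"x":-1,"y":-0.915,"z":0,"rz":1},{"x":-1,"y":-0.915,"z":0,"rz":1}]'; python3 plan.py 489 33 300 -1.624
```

```text
t 0.4 pos [253.  571.5 404.7] tilt [-1.e-04 -1.e-04 -1.e+00] jawang 1.154 q [ 1.05  0.49  1.56  0.    1.09 -0.11] F [-0.7 -0.   0.4] op 1.0
shift [-2.892 -2.645  0.698] rz 3.537 rows 9.6invalid input
```

```bash
python3 -m pendant '[{"x":-1,"y":-0.915,"z":0,"rx":0,"ry":0,"rz":1,"jaw":0.8},{"x":-1,"y":-0.915,"z":0,"rx":0,"ry":0,"rz":1,"jaw":0.8},{"x":-1,"y":-0.915,"z":0,"rx":0,"ry":0,"rz":1,"jaw":0.8},{"x":-1,"y":-0.915,"z":0,"rx":0,"ry":0,"rz":1,"jaw":0.8},{"x":-1,"y":-0.915,"z":0,"rx":0,"ry":0,"rz":1,"jaw":0.8}]'; python3 plan.py 489 33 300 -1.624
```

```text
t: 1.02
eef_pos: [335.1, 384.5, 405.1]
tcp_rot: [3.141, -0.0, 1.937]
ft_force: [-0.5, -0.1, 0.2]
opening: 0.798
t 1.02 pos [335.1 384.5 405.1] tilt [ 4.e-04  4.e-04 -1.e+00] jawang 0.366 q [0.72 0.33 1.84 0.   0.98 0.36] F [-0.5 -0.1  0.2] op 0.798
shift [-2.556  0.119  0.7  ] rz 2.534 rows 6.4
```

```bash
python3 -m pendant '[{"x":-1,"y":0.05,"z":0,"rx":0,"ry":0,"rz":1,"jaw":0.8},{"x":-1,"y":0.05,"z":0,"rx":0,"ry":0,"rz":1,"jaw":0.8},{"x":-1,"y":0.05,"z":0,"rx":0,"ry":0,"rz":1,"jaw":0.8},{"x":-1,"y":0.05,"z":0,"rx":0,"ry":0,"rz":1,"jaw":0.8},{"x":-1,"y":0.05,"z":0,"rx":0,"ry":0,"rz":1,"jaw":0.8}]'; python3 plan.py 489 33 300 -1.624
```

```text
t: 1.65
eef_pos: [395.7, 248.7, 404.7]
tcp_rot: [3.142, -0.0, 1.157]
ft_force: [-0.1, -0.1, -0.1]
opening: 0.8
t 1.65 pos [395.7 248.7 404.7] tilt [ 1.e-04  2.e-04 -1.e+00] jawang -0.414 q [0.42 0.27 1.93 0.   0.94 0.83] F [-0.1 -0.1 -0.1] op 0.8
shift [-1.066  1.148  0.698] rz 1.54 rows 4.1
```

```bash
python3 -m pendant '[{"x":-0.7,"y":0.75,"z":0.3,"rx":0,"ry":0,"rz":1,"jaw":0.8},{"x":-0.7,"y":0.75,"z":0.3,"rx":0,"ry":0,"rz":1,"jaw":0.8},{"x":-0.7,"y":0.75,"z":0.3,"rx":0,"ry":0,"rz":1,"jaw":0.8},{"x":-0.7,"y":0.75,"z":0.3,"rx":0,"ry":0,"rz":1,"jaw":0.8},{"x":-0.7,"y":0.75,"z":0.3,"rx":0,"ry":0,"rz":1,"jaw":0.8}]'; python3 plan.py 489 33 300 -1.624
```

```text
t: 2.28
eef_pos: [456.2, 107.0, 359.6]
tcp_rot: [-3.141, 0.0, 0.373]
ft_force: [-0.5, 0.0, -0.7]
opening: 0.8
t 2.27 pos [456.2 107.  359.6] tilt [-3.e-04  1.e-04 -1.e+00] jawang -1.198 q [0.09 0.33 1.98 0.   0.83 1.29] F [-0.5  0.  -0.7] op 0.8
shift [0.024 0.539 0.397] rz 0.542 rows 1.6
```

```bash
python3 -m pendant '[{"x":0.024,"y":0.539,"z":0.6,"rx":0,"ry":0,"rz":0.542,"jaw":0.8},{"x":0.024,"y":0.539,"z":0.6,"rx":0,"ry":0,"rz":0.542,"jaw":0.8},{"x":0.024,"y":0.539,"z":0.6,"rx":0,"ry":0,"rz":0.542,"jaw":0.8},{"x":0.024,"y":0.539,"z":0.6,"rx":0,"ry":0,"rz":0.542,"jaw":0.8}]'; python3 plan.py 489 33 201 -1.624
python3 - <<'E'
from h import *
c=cam("scene"); crop(c,220,130,320,250,5,"pics/s3.png")
c=cam("top"); crop(c,230,190,330,270,7,"pics/t3.png")
E
```

```text
t: 2.78
eef_pos: [488.7, 33.0, 269.4]
tcp_rot: [-3.141, 0.001, -0.051]
ft_force: [0.5, -0.2, -0.4]
opening: 0.799
t 2.77 pos [488.7  33.  269.4] tilt [-6.e-04  2.e-04 -1.e+00] jawang -1.622 q [-0.07  0.5   2.02  0.    0.62  1.55] F [ 0.5 -0.2 -0.4] op 0.799
shift [0.003 0.    0.456] rz 0.003 rows 1.1
```

View pics/s3.png

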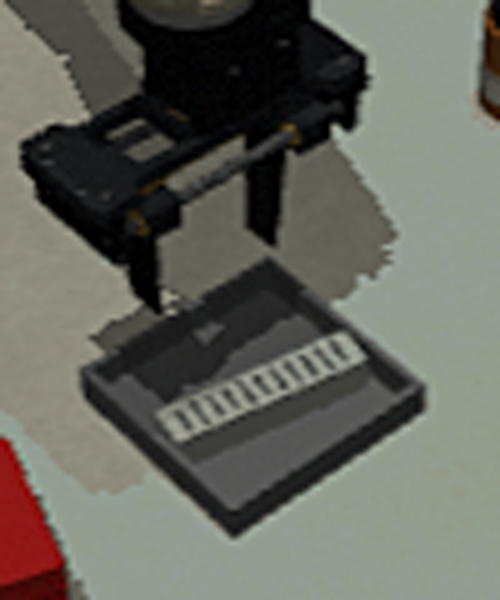

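View pics/t3.png

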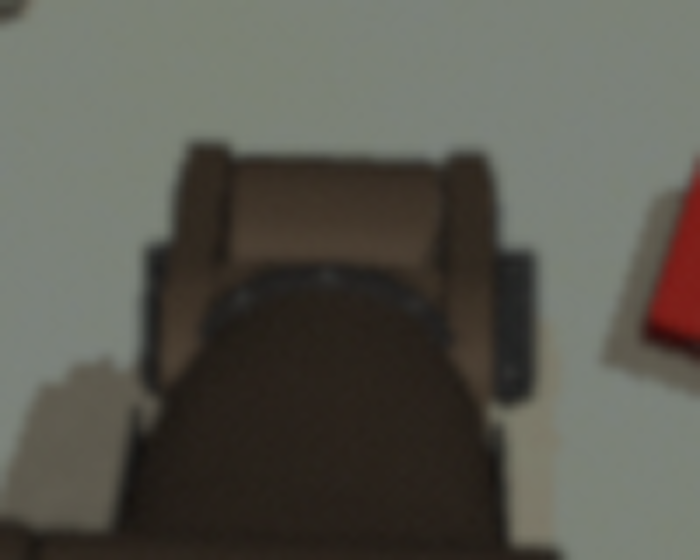

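```bash
python3 - <<'E'
from h import *
c=cam("scene")
a=1.517; u=np.array([np.cos(a),np.sin(a)]); v=np.array([np.cos(-.054),np.sin(-.054)])
# finger tip footprints at z 79.4
P=[]
for s in (1,-1):
    ctr=np.array([488.7,33])+s*u*(38+6)
    P.append(proj(c,box(*ctr,-.054,20,12,79.4)))
crop(c,220,130,320,250,5,"pics/s4.png",P)
E
```

```text
(no output)
```

View pics/s4.png

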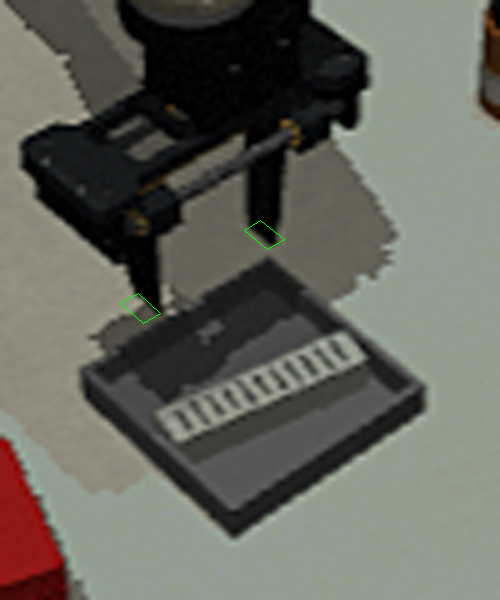

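```bash
python3 -m pendant '[{"x":0.003,"y":0,"z":0.25,"rx":0,"ry":0,"rz":0,"jaw":0.8},{"x":0.003,"y":0,"z":0.456,"rx":0,"ry":0,"rz":0,"jaw":0.8},{"x":0.003,"y":0,"z":0.456,"rx":0,"ry":0,"rz":0,"jaw":0.8},{"x":0.003,"y":0,"z":0.456,"rx":0,"ry":0,"rz":0,"jaw":0.8}]'; python3 plan.py 547 30 201 -1.624
python3 - <<'E'
from h import *
c=cam("scene"); crop(c,220,130,320,250,5,"pics/s5.png")
E
```

```text
t: 3.42
eef_pos: [489.2, 32.7, 202.4]
tcp_rot: [-3.142, -0.001, -0.056]
ft_force: [-0.0, 0.4, 0.2]
opening: 0.8
t 3.42 pos [489.2  32.7 202.4] tilt [ 0.0013 -0.     -1.    ] jawang -1.626 q [-0.07  0.63  2.06  0.    0.45  1.56] F [-0.   0.4  0.2] op 0.8
shift [ 0.386 -0.004  0.01 ] rz -0.003 rows 0.9
```

View pics/s5.png

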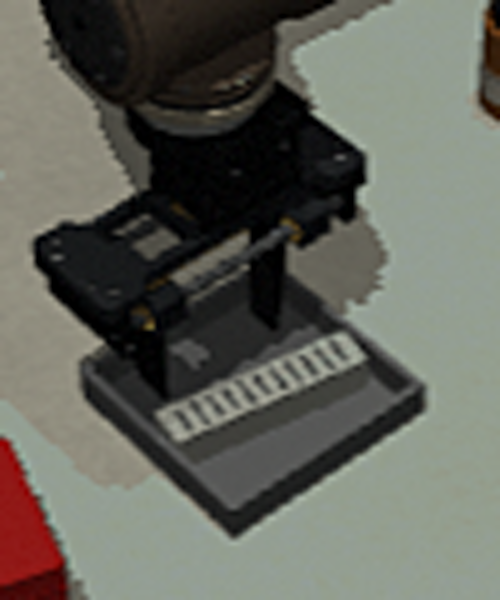

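```bash
python3 -m pendant '[{"x":0.05,"y":0,"z":0.01,"rx":0,"ry":0,"rz":0,"jaw":0.8},{"x":0.1,"y":0,"z":0.01,"rx":0,"ry":0,"rz":0,"jaw":0.8},{"x":0.14,"y":0,"z":0.01,"rx":0,"ry":0,"rz":0,"jaw":0.8},{"x":0.18,"y":0,"z":0.01,"rx":0,"ry":0,"rz":0,"jaw":0.8},{"x":0.22,"y":0,"z":0.01,"rx":0,"ry":0,"rz":0,"jaw":0.8},{"x":0.26,"y":0,"z":0.01,"rx":0,"ry":0,"rz":0,"jaw":0.8},{"x":0.3,"y":0,"z":0.01,"rx":0,"ry":0,"rz":0,"jaw":0.8},{"x":0.34,"y":0,"z":0.01,"rx":0,"ry":0,"rz":0,"jaw":0.8},{"x":0.37,"y":0,"z":0.01,"rx":0,"ry":0,"rz":0,"jaw":0.8},{"x":0.37,"y":0,"z":0.01,"rx":0,"ry":0,"rz":0,"jaw":0.8}]'; python3 plan.py 554 29.5 201 -1.624
python3 - <<'E'
from h import *
c=cam("scene"); crop(c,220,130,320,250,5,"pics/s6.png")
E
```

```text
t: 4.72
eef_pos: [544.8, 29.2, 199.8]
tcp_rot: [-3.142, -0.001, -0.057]
ft_force: [-0.5, -0.7, -0.3]
opening: 0.798
t 4.72 pos [544.8  29.2 199.8] tilt [ 8.e-04  0.e+00 -1.e+00] jawang -1.628 q [-0.07  0.67  1.92  0.    0.54  1.56] F [-0.5 -0.7 -0.3] op 0.798
shift [ 0.061 -0.006 -0.008] rz -0.005 rows 0.1
```

View pics/s6.png

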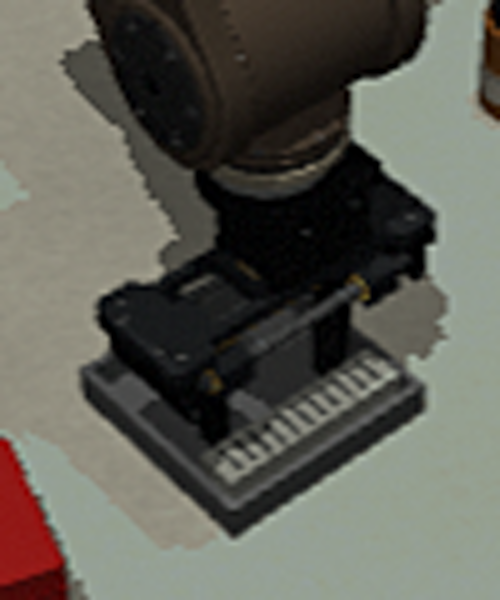

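Rack swung almost parallel; about 9 mm left. Continue in small steps until force rises.

```bash
python3 -m pendant '[{"x":0.02,"y":0,"z":0,"rx":0,"ry":0,"rz":0,"jaw":0.8},{"x":0.04,"y":0,"z":0,"rx":0,"ry":0,"rz":0,"jaw":0.8},{"x":0.05,"y":0,"z":0,"rx":0,"ry":0,"rz":0,"jaw":0.8},{"x":0.05,"y":0,"z":0,"rx":0,"ry":0,"rz":0,"jaw":0.8}]'; python3 -m pendant '[{"x":0.01,"y":0,"z":0,"rx":0,"ry":0,"rz":0,"jaw":0.8},{"x":0.01,"y":0,"z":0,"rx":0,"ry":0,"rz":0,"jaw":0.8}]';python3 -m pendant '[{"x":0.01,"y":0,"z":0,"rx":0,"ry":0,"rz":0,"jaw":0.8},{"x":0.01,"y":0,"z":0,"rx":0,"ry":0,"rz":0,"jaw":0.8}]'
```

```text
t: 5.28
eef_pos: [552.0, 28.8, 199.9]
tcp_rot: [-3.142, -0.0, -0.057]
ft_force: [-0.5, 0.5, 0.8]
opening: 0.8
t: 5.52
eef_pos: [553.2, 28.7, 199.8]
tcp_rot: [-3.141, 0.001, -0.057]
ft_force: [-3.4, 0.0, 2.0]
opening: 0.796
t: 5.78
eef_pos: [553.8, 28.7, 199.8]
tcp_rot: [-3.141, 0.004, -0.057]
ft_force: [-8.9, 1.1, 5.9]
opening: 0.8
```

```bash
python3 -m pendant '[{"x":0.01,"y":0,"z":0,"rx":0,"ry":0,"rz":0,"jaw":0.8},{"x":0.01,"y":0,"z":0,"rx":0,"ry":0,"rz":0,"jaw":0.8}]';python3 -m pendant '[{"x":0.01,"y":0,"z":0,"rx":0,"ry":0,"rz":0,"jaw":0.8},{"x":0.01,"y":0,"z":0,"rx":0,"ry":0,"rz":0,"jaw":0.8}]'
python3 - <<'E'
from h import *
c=cam("scene"); crop(c,220,130,320,250,5,"pics/s7.png")
print(env.state()['moment'])
E
```

```text
t: 6.02
eef_pos: [554.4, 28.6, 199.7]
tcp_rot: [-3.141, 0.007, -0.057]
ft_force: [-15.3, 0.5, 11.5]
opening: 0.801
t: 6.28
eef_pos: [555.1, 28.7, 199.6]
tcp_rot: [-3.141, 0.01, -0.057]
ft_force: [-22.0, 0.3, 16.6]
opening: 0.804
[-0.15789484  3.85871964 -0.25491113]
```

View pics/s7.png

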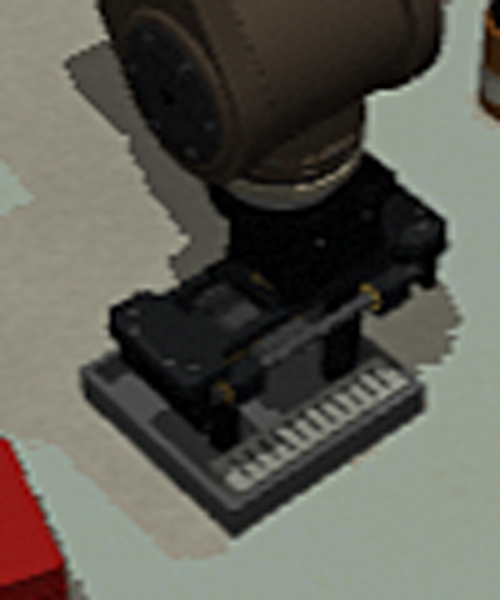

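```bash
python3 -m pendant '[{"x":-0.04,"y":0,"z":0,"rx":0,"ry":0,"rz":0,"jaw":0.8},{"x":-0.18,"y":0,"z":0,"rx":0,"ry":0,"rz":0,"jaw":0.8},{"x":-0.18,"y":0,"z":0,"rx":0,"ry":0,"rz":0,"jaw":0.8},{"x":-0.18,"y":0,"z":-0.3,"rx":0,"ry":0,"rz":0,"jaw":0.8},{"x":-0.18,"y":0,"z":-1,"rx":0,"ry":0,"rz":0,"jaw":1},{"x":-0.18,"y":0.3,"z":-1,"rx":0,"ry":0,"rz":0,"jaw":1},{"x":-0.18,"y":1,"z":-1,"rx":0,"ry":0,"rz":0,"jaw":1},{"x":-0.18,"y":1,"z":-1,"rx":0,"ry":0,"rz":0,"jaw":1},{"x":-0.18,"y":1,"z":-1,"rx":0,"ry":0,"rz":0,"jaw":1}]'; python3 plan.py 545 -322 330 -1.06
python3 - <<'E'
from fit import *
for n in ("top","scene"):
    c=cam(n)
    T={}
    for nm,mk,p0 in (("tray",mtray,(527,31,-.054)),("rack",mrack,(577,28,-.054))):
        x,f=fit(c,mk,p0); T[nm]=x; print(n,nm,x.round(3),round(f,1))
    print(tf(T['tray'],T['rack']).round(3))
    P=[proj(c,q) for q in mtray(*T['tray'])+mrack(*T['rack'])]
    if n=="top": crop(c,240,200,320,260,10,"pics/tf2.png",P)
    else: crop(c,220,170,320,245,7,"pics/sf2.png",P)
E
```

```text
t: 7.45
eef_pos: [522.9, -122.5, 350.3]
tcp_rot: [3.141, -0.002, -0.061]
ft_force: [1.0, 0.5, 0.2]
opening: 1.0
t 7.45 pos [ 522.9 -122.5  350.3] tilt [ 1.9e-03 -8.0e-04 -1.0e+00] jawang -1.631 q [-0.35  0.43  1.84 -0.    0.87  1.28] F [1.  0.5 0.2] op 1.0
shift [0.228 1.318 0.136] rz -0.727 rows 3.2
top tray [ 5.26657e+02  3.29290e+01 -6.60000e-02] -59.4
top rack [ 5.80963e+02  2.41740e+01 -3.20000e-02] -68.5
[ 5.4767e+01 -5.1330e+00  3.5000e-02]
scene tray [ 5.27061e+02  3.11490e+01 -5.30000e-02] -158.9
scene rack [ 5.7740e+02  2.8596e+01 -5.0000e-02] -115.7
[5.0404e+01 1.0400e-01 2.0000e-03]
```

View pics/tf2.png

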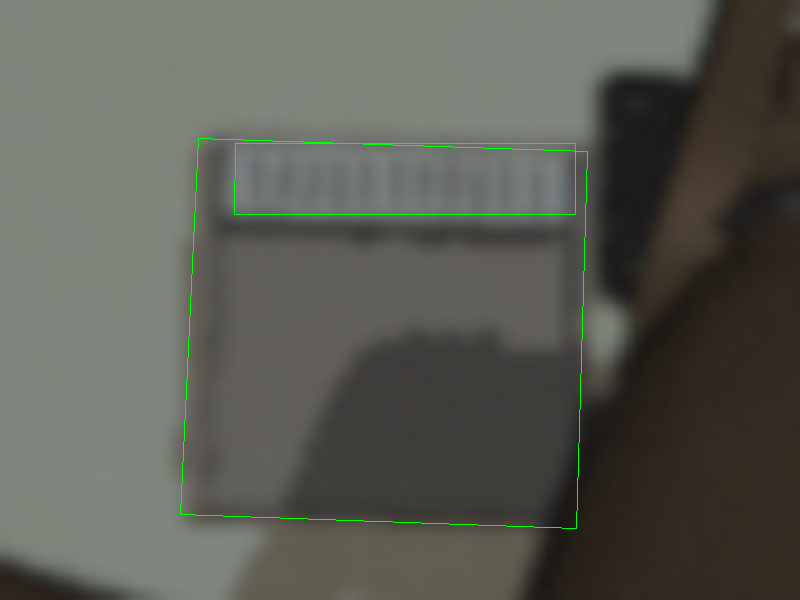

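View pics/sf2.png

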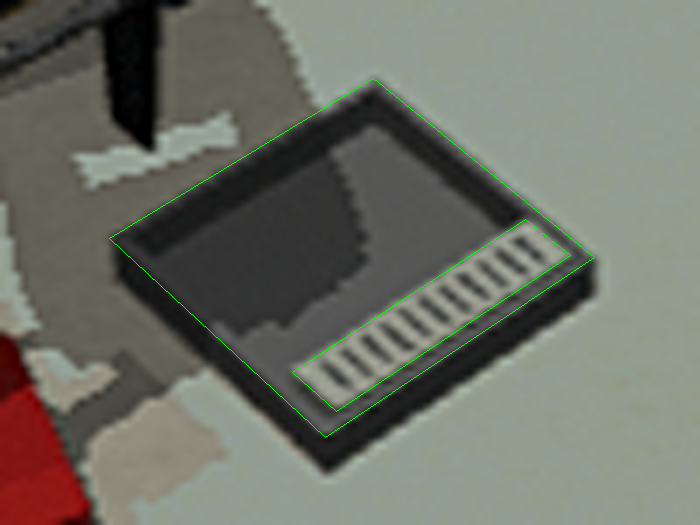

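```bash
python3 -m pendant '[{"x":0.17,"y":0.99,"z":0.1,"rx":0,"ry":0,"rz":-0.727,"jaw":1},{"x":0.17,"y":0.99,"z":0.1,"rx":0,"ry":0,"rz":-0.727,"jaw":1},{"x":0.17,"y":0.99,"z":0.1,"rx":0,"ry":0,"rz":-0.727,"jaw":1},{"x":0.17,"y":0.99,"z":0.1,"rx":0,"ry":0,"rz":-0.727,"jaw":1},{"x":0.17,"y":0.99,"z":0.1,"rx":0,"ry":0,"rz":-0.727,"jaw":1}]'; python3 plan.py 545 -322 300 -1.06
```

```text
t: 8.18
eef_pos: [539.7, -268.2, 334.8]
tcp_rot: [-3.141, -0.0, 0.513]
ft_force: [0.4, 0.0, -0.5]
opening: 0.997
t 8.18 pos [ 539.7 -268.2  334.8] tilt [-2.e-04  5.e-04 -1.e+00] jawang -1.058 q [-0.57  0.54  1.69  0.    0.92  0.49] F [ 0.4  0.  -0.5] op 0.997
shift [-0.145  0.33   0.232] rz 0.002 rows 1.0
```

```bash
python3 -m pendant '[{"x":-0.145,"y":0.33,"z":0.1,"rx":0,"ry":0,"rz":0,"jaw":1},{"x":-0.145,"y":0.33,"z":0.232,"rx":0,"ry":0,"rz":0,"jaw":1},{"x":-0.145,"y":0.33,"z":0.232,"rx":0,"ry":0,"rz":0,"jaw":1}]'; python3 plan.py 545 -322 221 -1.06
python3 - <<'E'
from h import *
c=cam("scene"); 
a=2.08; u=np.array([np.cos(a),np.sin(a)]); P=[proj(c,q) for q in [box(545,-322,.51,92,60,74),box(545,-322,.51,92,60,0)]]
crop(c,80,190,260,340,4,"pics/s8.png",P)
c=cam("top"); P=[proj(c,q) for q in [box(545,-322,.51,92,60,74),box(545,-322,.51,92,60,0)]]; crop(c,320,180,440,280,6,"pics/t8.png",P)
E
```

```text
t: 8.55
eef_pos: [544.8, -322.0, 299.0]
tcp_rot: [-3.139, 0.001, 0.513]
ft_force: [-0.6, -0.2, -0.6]
opening: 1.001
t 8.55 pos [ 544.8 -322.   299. ] tilt [-0.002   0.0018 -1.    ] jawang -1.058 q [-0.64  0.62  1.64  0.    0.88  0.42] F [-0.6 -0.2 -0.6] op 1.001
shift [0.001 0.002 0.52 ] rz 0.003 rows 1.2
```

View pics/s8.png

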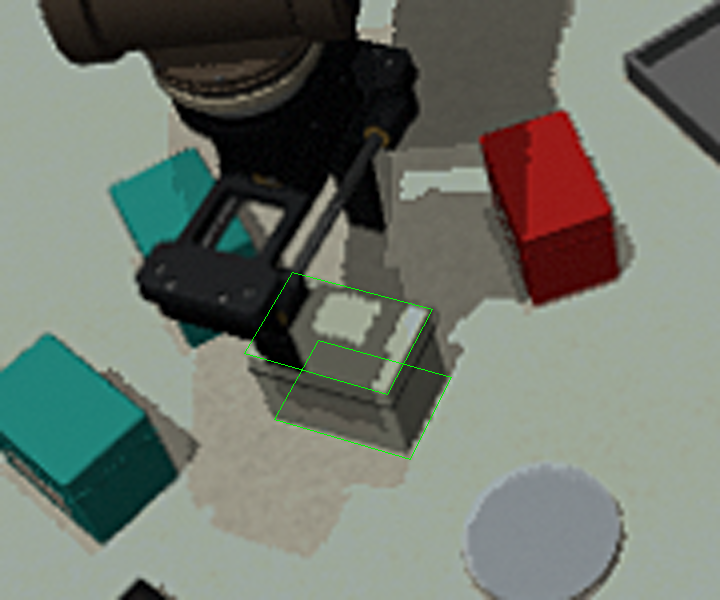

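View pics/t8.png

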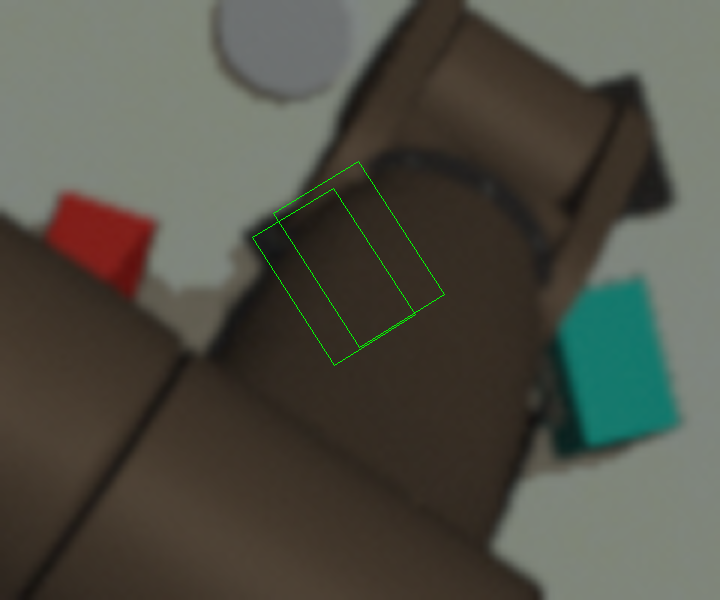

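```bash
python3 -m pendant '[{"x":0,"y":0,"z":0.25,"rx":0,"ry":0,"rz":0,"jaw":1},{"x":0,"y":0,"z":0.45,"rx":0,"ry":0,"rz":0,"jaw":1},{"x":0,"y":0,"z":0.52,"rx":0,"ry":0,"rz":0,"jaw":1},{"x":0,"y":0,"z":0.52,"rx":0,"ry":0,"rz":0,"jaw":1},{"x":0,"y":0,"z":0.52,"rx":0,"ry":0,"rz":0,"jaw":0.5},{"x":0,"y":0,"z":0.52,"rx":0,"ry":0,"rz":0,"jaw":0.5},{"x":0,"y":0,"z":0.52,"rx":0,"ry":0,"rz":0,"jaw":0.5},{"x":0,"y":0,"z":0.52,"rx":0,"ry":0,"rz":0,"jaw":0.5}]'; python3 plan.py 545 -322 221 -1.06
```

```text
t: 9.65
eef_pos: [544.7, -323.4, 222.3]
tcp_rot: [3.141, -0.0, 0.514]
ft_force: [0.7, -2.5, 1.5]
opening: 0.635
t 9.65 pos [ 544.7 -323.4  222.3] tilt [ 4.e-04 -2.e-04 -1.e+00] jawang -1.057 q [-0.64  0.72  1.69  0.    0.73  0.42] F [ 0.7 -2.5  1.5] op 0.635
shift [ 0.006 -0.007  0.009] rz 0.004 rows 0.0
```

```bash
python3 -m pendant '[{"x":0,"y":0,"z":0,"rx":0,"ry":0,"rz":0,"jaw":0},{"x":0,"y":0,"z":0,"rx":0,"ry":0,"rz":0,"jaw":0},{"x":0,"y":0,"z":-0.1,"rx":0,"ry":0,"rz":0,"jaw":0},{"x":0,"y":0,"z":-0.4,"rx":0,"ry":0,"rz":0,"jaw":0},{"x":0,"y":0,"z":-0.8,"rx":0,"ry":0,"rz":0,"jaw":0},{"x":0,"y":0,"z":-0.8,"rx":0,"ry":0,"rz":0,"jaw":0},{"x":0,"y":0,"z":-0.8,"rx":0,"ry":0,"rz":0,"jaw":0}]'; python3 plan.py 514 0 342 -1.626
python3 - <<'E'
from h import *
c=cam("scene"); crop(c,80,150,260,300,4,"pics/s9.png")
c=cam("top"); crop(c,320,180,440,280,6,"pics/t9.png")
E
```

```text
t: 10.52
eef_pos: [544.3, -323.0, 341.6]
tcp_rot: [-3.141, 0.0, 0.514]
ft_force: [0.1, 1.1, -3.9]
opening: 0.631
t 10.53 pos [ 544.3 -323.   341.6] tilt [-8.e-04  7.e-04 -1.e+00] jawang -1.057 q [-0.64  0.57  1.61  0.    0.97  0.42] F [ 0.1  1.1 -3.9] op 0.631
shift [ 8.830e-01 -1.974e+00 -1.000e-03] rz 0.725 rows 5.2
```

View pics/s9.png

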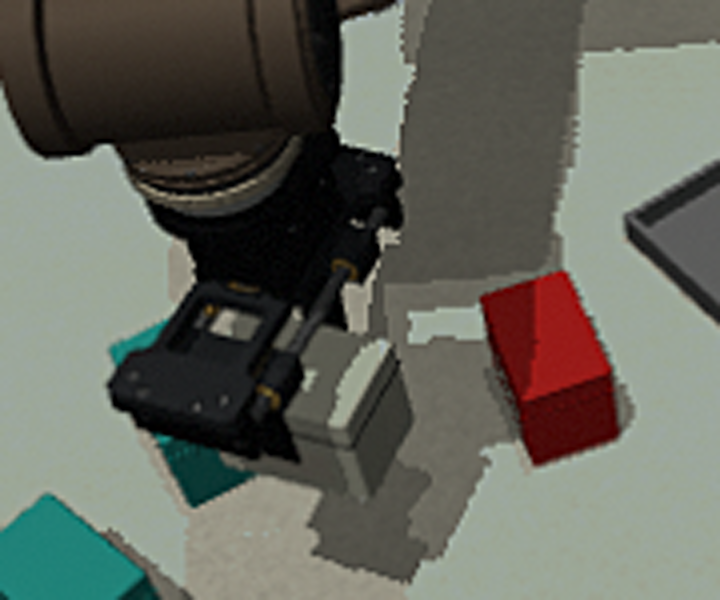

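```bash
python3 -m pendant '[{"x":0.44,"y":-0.99,"z":0,"rx":0,"ry":0,"rz":0.36,"jaw":0},{"x":0.44,"y":-0.99,"z":0,"rx":0,"ry":0,"rz":0.36,"jaw":0},{"x":0.44,"y":-0.99,"z":0,"rx":0,"ry":0,"rz":0.36,"jaw":0},{"x":0.44,"y":-0.99,"z":0,"rx":0,"ry":0,"rz":0.36,"jaw":0}]'; python3 plan.py 512.3 1 300 -1.626
```

```text
t: 11.12
eef_pos: [528.9, -159.2, 340.9]
tcp_rot: [-3.14, 0.002, 0.234]
ft_force: [-0.4, -0.5, -4.1]
opening: 0.628
t 11.12 pos [ 528.9 -159.2  340.9] tilt [-0.0026  0.0015 -1.    ] jawang -1.337 q [-0.41  0.46  1.81  0.    0.87  0.92] F [-0.4 -0.5 -4.1] op 0.628
shift [ 0.141 -1.064  0.275] rz 0.368 rows 2.7
```

```bash
python3 -m pendant '[{"x":0.13,"y":-0.99,"z":0,"rx":0,"ry":0,"rz":0.368,"jaw":0},{"x":0.13,"y":-0.99,"z":0,"rx":0,"ry":0,"rz":0.368,"jaw":0},{"x":0.13,"y":-0.99,"z":0.2,"rx":0,"ry":0,"rz":0.368,"jaw":0},{"x":0.13,"y":-0.99,"z":0.28,"rx":0,"ry":0,"rz":0.368,"jaw":0},{"x":0.13,"y":-0.99,"z":0.28,"rx":0,"ry":0,"rz":0.368,"jaw":0}]'; python3 plan.py 512.3 1 260 -1.626
```

```text
t: 11.75
eef_pos: [514.5, -13.3, 298.9]
tcp_rot: [-3.141, 0.002, -0.058]
ft_force: [0.4, -0.9, -3.6]
opening: 0.627
t 11.75 pos [514.5 -13.3 298.9] tilt [-2.3e-03  3.0e-04 -1.0e+00] jawang -1.629 q [-0.15  0.48  1.94 -0.    0.73  1.47] F [ 0.4 -0.9 -3.6] op 0.627
shift [-0.02  -0.095  0.259] rz -0.004 rows 0.7
```

```bash
python3 -m pendant '[{"x":-0.02,"y":-0.095,"z":0.1,"rx":0,"ry":0,"rz":-0.004,"jaw":0},{"x":-0.02,"y":-0.095,"z":0.25,"rx":0,"ry":0,"rz":-0.004,"jaw":0},{"x":-0.02,"y":-0.095,"z":0.25,"rx":0,"ry":0,"rz":-0.004,"jaw":0}]'; python3 plan.py 512.3 1 226.5 -1.626
python3 - <<'E'
from h import *
c=cam("scene"); s=env.state(); p=s['eef_pos']; dz=p[2]-222.3; a=-.056
P=[proj(c,q) for q in [box(p[0],p[1],a,92,60,74+dz),box(p[0],p[1],a,92,60,dz)]+[box(527,31.3,-.054,136,140,24)]]
crop(c,210,110,320,250,5,"pics/s10b.png")
crop(c,210,110,320,250,5,"pics/s10.png",P)
E
```

```text
t: 12.12
eef_pos: [512.2, 0.8, 261.9]
tcp_rot: [-3.141, 0.002, -0.056]
ft_force: [0.6, 0.1, -3.5]
opening: 0.631
t 12.12 pos [512.2   0.8 261.9] tilt [-1.8e-03  3.0e-04 -1.0e+00] jawang -1.627 q [-0.13  0.54  1.97  0.    0.63  1.5 ] F [ 0.6  0.1 -3.5] op 0.631
shift [ 0.001 -0.001  0.236] rz -0.001 rows 0.6
```

View pics/s10.png

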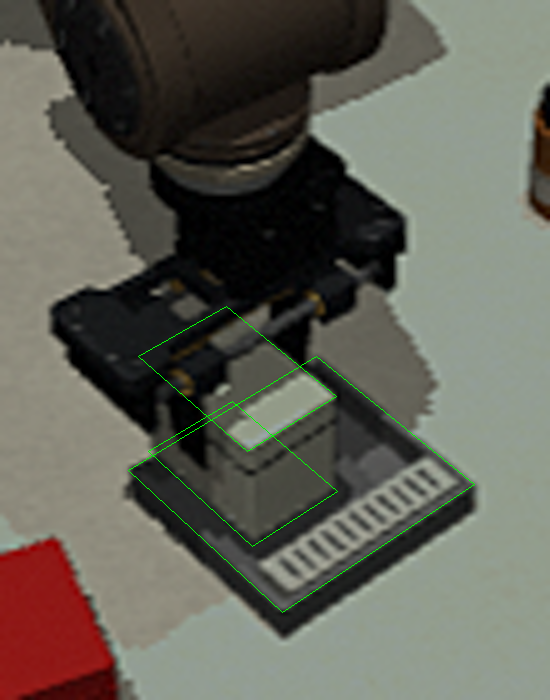

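View pics/s10b.png

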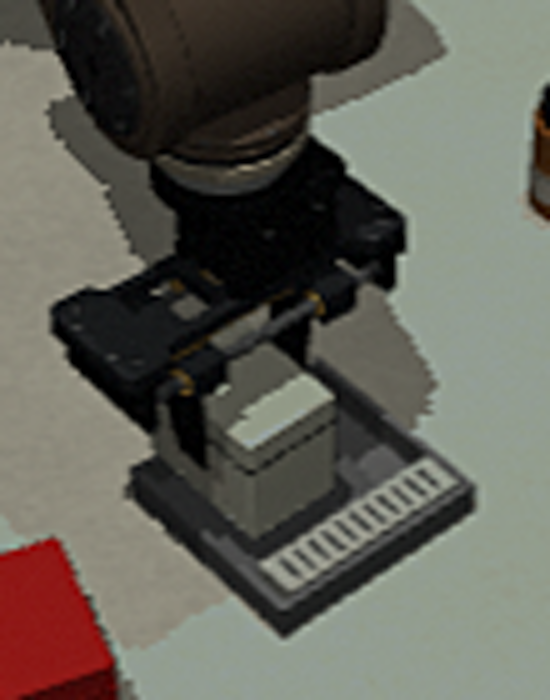

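```bash
python3 - <<'E'
from fit import *
c=cam("scene"); p=env.state()['eef_pos']; dz=p[2]-222.3
def mk(x,y,a):
    ca,sa=np.cos(a),np.sin(a)
    f=lambda lx,ly,z:[x+ca*lx-sa*ly,y+sa*lx+ca*ly,z+dz]
    return [[f(46,30,0),f(46,-30,0),f(46,-30,74),f(46,30,74)]]
for sg in (.8,1.2):
    x,f=fit(c,mk,(p[0],p[1],-.056),sg); print(x.round(3),f, 'rel tray',tf(np.array([527,31.3,-.054]),x).round(3))
P=[proj(c,q) for q in mk(*x)]
crop(c,240,170,300,225,12,"pics/s11.png",P)
E
```

```text
[ 5.10978e+02 -1.18000e+00 -5.40000e-02] -113.95703683572442 rel tray [-14.246 -33.297  -0.   ]
[ 5.10593e+02 -8.56000e-01 -5.40000e-02] -87.27163987858412 rel tray [-14.648 -32.994  -0.   ]
```

View pics/s11.png

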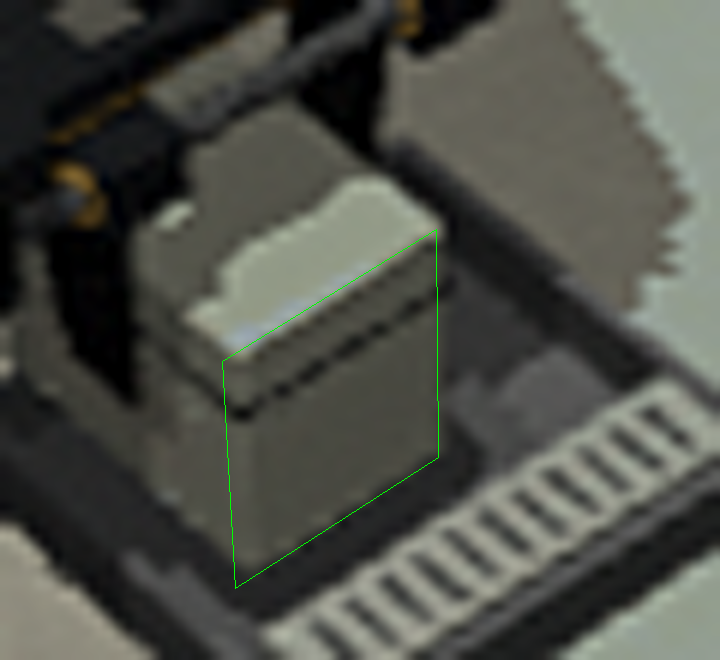

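```bash
python3 -m pendant '[{"x":0.006,"y":-0.003,"z":0.08,"rx":0,"ry":0,"rz":0,"jaw":0},{"x":0.006,"y":-0.003,"z":0.15,"rx":0,"ry":0,"rz":0,"jaw":0},{"x":0.006,"y":-0.003,"z":0.2,"rx":0,"ry":0,"rz":0,"jaw":0},{"x":0.006,"y":-0.003,"z":0.2,"rx":0,"ry":0,"rz":0,"jaw":0}]'; python3 plan.py 512.3 1 226.5 -1.626
python3 - <<'E'
from h import *
c=cam("scene"); crop(c,230,160,320,235,8,"pics/s12.png")
E
```

```text
t: 12.72
eef_pos: [512.8, 2.3, 231.8]
tcp_rot: [-3.141, 0.001, -0.055]
ft_force: [0.1, -0.0, -2.3]
opening: 0.628
t 12.72 pos [512.8   2.3 231.8] tilt [-1.2e-03  2.0e-04 -1.0e+00] jawang -1.625 q [-0.12  0.59  1.99  0.    0.56  1.5 ] F [ 0.1 -0.  -2.3] op 0.628
shift [-0.003  0.009  0.036] rz 0.001 rows 0.1
```

View pics/s12.png

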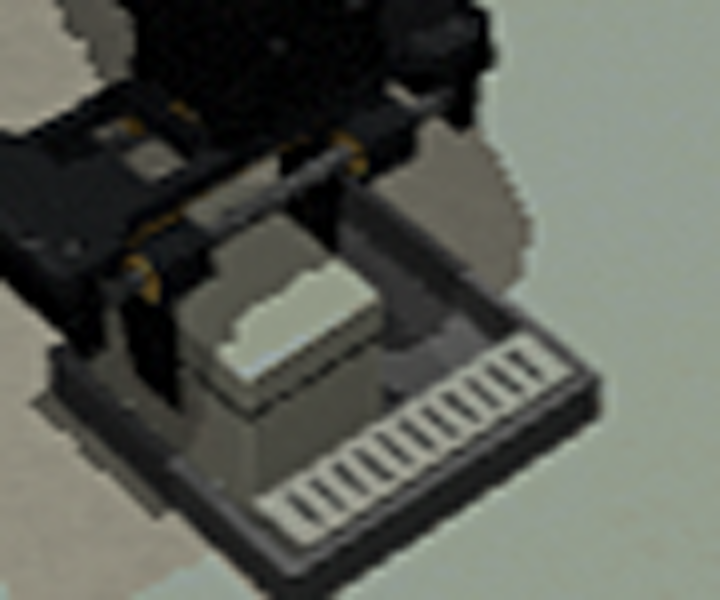

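```bash
python3 -m pendant '[{"x":0,"y":0.009,"z":0.015,"rx":0,"ry":0,"rz":0,"jaw":0},{"x":0,"y":0.009,"z":0.025,"rx":0,"ry":0,"rz":0,"jaw":0},{"x":0,"y":0.009,"z":0.033,"rx":0,"ry":0,"rz":0,"jaw":0},{"x":0,"y":0.009,"z":0.033,"rx":0,"ry":0,"rz":0,"jaw":0}]'; python3 -m pendant '[{"x":0,"y":0,"z":0.008,"rx":0,"ry":0,"rz":0,"jaw":0},{"x":0,"y":0,"z":0.008,"rx":0,"ry":0,"rz":0,"jaw":0}]'
```

```text
t: 13.28
eef_pos: [512.8, 0.9, 227.6]
tcp_rot: [-3.142, -0.0, -0.055]
ft_force: [-0.6, 0.7, -4.5]
opening: 0.632
t: 13.52
eef_pos: [512.8, 0.9, 226.3]
tcp_rot: [-3.142, 0.0, -0.055]
ft_force: [0.3, 0.1, -3.8]
opening: 0.631
```

```bash
python3 -m pendant '[{"x":0,"y":0,"z":0.007,"rx":0,"ry":0,"rz":0,"jaw":0},{"x":0,"y":0,"z":0.007,"rx":0,"ry":0,"rz":0,"jaw":0}]'; python3 -m pendant '[{"x":0,"y":0,"z":0.007,"rx":0,"ry":0,"rz":0,"jaw":0},{"x":0,"y":0,"z":0.007,"rx":0,"ry":0,"rz":0,"jaw":0}]'
```

```text
t: 13.78
eef_pos: [512.7, 1.0, 226.2]
tcp_rot: [-3.142, -0.001, -0.055]
ft_force: [-3.5, 0.3, 10.0]
opening: 0.63
t: 14.02
eef_pos: [512.7, 1.0, 226.2]
tcp_rot: [3.141, -0.001, -0.054]
ft_force: [-7.3, 1.1, 26.1]
opening: 0.629
```

```bash
python3 -m pendant '[{"x":0,"y":0,"z":-0.009,"rx":0,"ry":0,"rz":0,"jaw":0},{"x":0,"y":0,"z":-0.009,"rx":0,"ry":0,"rz":0,"jaw":0}]'; python3 -m pendant '[{"x":0,"y":0.01,"z":0,"rx":0,"ry":0,"rz":0,"jaw":0},{"x":0,"y":0.01,"z":0,"rx":0,"ry":0,"rz":0,"jaw":0}]'; python3 -m pendant '[{"x":0,"y":0.007,"z":0,"rx":0,"ry":0,"rz":0,"jaw":0},{"x":0,"y":0.007,"z":0,"rx":0,"ry":0,"rz":0,"jaw":0}]'
```

```text
t: 14.28
eef_pos: [512.8, 0.9, 226.2]
tcp_rot: [-3.142, -0.001, -0.055]
ft_force: [-2.5, -0.5, 10.8]
opening: 0.631
t: 14.52
eef_pos: [512.9, -0.3, 226.2]
tcp_rot: [-3.141, -0.001, -0.055]
ft_force: [-1.1, 4.8, 9.6]
opening: 0.634
t: 14.78
eef_pos: [512.9, -1.2, 226.2]
tcp_rot: [-3.141, -0.001, -0.055]
ft_force: [0.1, 6.0, 9.2]
opening: 0.633
```

```bash
for i in 1; do python3 -m pendant '[{"x":0,"y":0.007,"z":0,"rx":0,"ry":0,"rz":0,"jaw":0},{"x":0,"y":0.007,"z":0,"rx":0,"ry":0,"rz":0,"jaw":0}]'; done; python3 -m pendant '[{"x":0,"y":0.007,"z":0,"rx":0,"ry":0,"rz":0,"jaw":0},{"x":0,"y":0.007,"z":0,"rx":0,"ry":0,"rz":0,"jaw":0}]'
```

```text
t: 15.02
eef_pos: [512.9, -2.3, 226.2]
tcp_rot: [-3.141, -0.001, -0.055]
ft_force: [0.2, 6.2, 8.8]
opening: 0.627
t: 15.28
eef_pos: [512.9, -3.4, 226.2]
tcp_rot: [-3.141, -0.002, -0.055]
ft_force: [0.7, 5.5, 8.7]
opening: 0.631
```

```bash
python3 -m pendant '[{"x":0,"y":0.007,"z":0,"rx":0,"ry":0,"rz":0,"jaw":0},{"x":0,"y":0.007,"z":0,"rx":0,"ry":0,"rz":0,"jaw":0}]'; python3 -m pendant '[{"x":0,"y":0.007,"z":0,"rx":0,"ry":0,"rz":0,"jaw":0},{"x":0,"y":0.007,"z":0,"rx":0,"ry":0,"rz":0,"jaw":0}]'
```

```text
t: 15.52
eef_pos: [512.9, -4.2, 226.2]
tcp_rot: [-3.141, -0.002, -0.056]
ft_force: [0.7, 9.9, 7.8]
opening: 0.629
t: 15.78
eef_pos: [512.8, -4.7, 226.2]
tcp_rot: [-3.14, -0.002, -0.057]
ft_force: [1.1, 16.8, 7.5]
opening: 0.633
```

```bash
python3 -m pendant '[{"x":0,"y":-0.012,"z":0,"rx":0,"ry":0,"rz":0,"jaw":0},{"x":0,"y":-0.012,"z":-0.005,"rx":0,"ry":0,"rz":0,"jaw":0},{"x":0,"y":-0.012,"z":-0.005,"rx":0,"ry":0,"rz":0,"jaw":0.9},{"x":0,"y":-0.012,"z":-0.005,"rx":0,"ry":0,"rz":0,"jaw":0.9},{"x":0,"y":-0.012,"z":-0.005,"rx":0,"ry":0,"rz":0,"jaw":0.9},{"x":0,"y":-0.012,"z":-0.1,"rx":0,"ry":0,"rz":0,"jaw":0.9},{"x":0,"y":-0.012,"z":-0.4,"rx":0,"ry":0,"rz":0,"jaw":0.9},{"x":0,"y":-0.012,"z":-0.9,"rx":0,"ry":0,"rz":0,"jaw":1},{"x":0,"y":-0.012,"z":-0.9,"rx":0,"ry":0,"rz":0,"jaw":1}]'; python3 plan.py 457.5 339.5 360 -0.4
python3 - <<'E'
from h import *
c=cam("scene"); crop(c,230,160,320,235,8,"pics/s13.png")
E
```

```text
t: 16.9
eef_pos: [512.5, -4.0, 365.0]
tcp_rot: [3.141, -0.007, -0.055]
ft_force: [0.3, 0.1, -0.4]
opening: 0.995
t 16.9 pos [512.5  -4.  365. ] tilt [ 6.7e-03 -8.0e-04 -1.0e+00] jawang -1.625 q [-0.14  0.38  1.88  0.    0.87  1.49] F [ 0.3  0.1 -0.4] op 0.995
shift [-0.491 -2.266  0.029] rz -1.56 rows 5.6
```

View pics/s13.png

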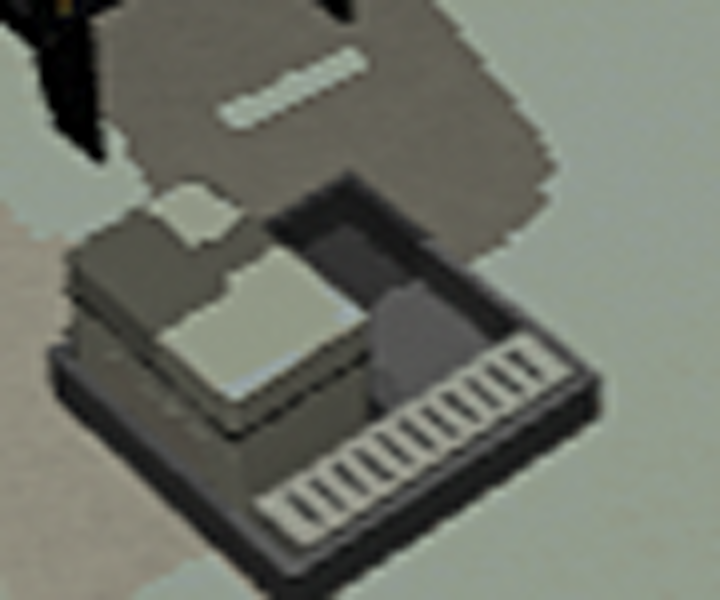

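```bash
python3 -m pendant '[{"x":-0.2,"y":-0.99,"z":0,"rx":0,"ry":0,"rz":-0.9,"jaw":1},{"x":-0.2,"y":-0.99,"z":0,"rx":0,"ry":0,"rz":-0.9,"jaw":1},{"x":-0.2,"y":-0.99,"z":0,"rx":0,"ry":0,"rz":-0.9,"jaw":1},{"x":-0.2,"y":-0.99,"z":0,"rx":0,"ry":0,"rz":-0.9,"jaw":1},{"x":-0.2,"y":-0.99,"z":0,"rx":0,"ry":0,"rz":-0.9,"jaw":1}]'; python3 plan.py 457.5 339.5 330 -0.054
```

```text
t: 17.58
eef_pos: [490.4, 146.2, 359.8]
tcp_rot: [-3.141, 0.001, 0.652]
ft_force: [1.1, 0.2, 0.5]
opening: 1.002
t 17.57 pos [490.4 146.2 359.8] tilt [-1.6e-03 -2.0e-04 -1.0e+00] jawang -0.919 q [0.16 0.39 1.89 0.   0.87 1.08] F [1.1 0.2 0.5] op 1.002
shift [ 0.607 -1.158  0.198] rz -1.101 rows 3.2
```

```bash
python3 - <<'E'
from fit import *
c=cam("scene"); s=cam("top")
t0=np.array([527,30.8,-.054])
for n,q in (("scene",c),("top",s)):
    for nm,mk,p0 in (("rack",mrack,(577,28,-.054)),("sb",msb0(4),(514,-4,-.054)),("jar",mjar0(0),(458,339))):
        x,f=fit(q,mk,p0); print(n,nm,x.round(3),round(f), tf(t0,x).round(3))
crop(c,230,110,350,235,5,"pics/s14.png"); crop(s,170,200,330,270,5,"pics/t14.png")
E
```

```text
scene rack [ 5.77285e+02  2.86320e+01 -5.10000e-02] -120 [5.0329e+01 5.5000e-01 3.0000e-03]
scene sb [ 5.12873e+02 -3.20600e+00 -5.70000e-02] -137 [-1.2271e+01 -3.4719e+01 -3.0000e-03]
scene jar [458.86  339.957] -228 [-84.727 305.029]
top rack [ 5.87479e+02  2.75560e+01 -1.57000e-01] -48 [ 6.0566e+01  2.5000e-02 -1.0300e-01]
top sb [ 5.13114e+02 -2.45200e+00 -3.80000e-02] -87 [-1.2071e+01 -3.3953e+01  1.6000e-02]
top jar [457.345 340.548] -139 [-86.272 305.537]
```

```bash
python3 -m pendant '[{"x":0.48,"y":-0.95,"z":0,"rx":0,"ry":0,"rz":-1,"jaw":1},{"x":0.48,"y":-0.95,"z":0,"rx":0,"ry":0,"rz":-1,"jaw":1},{"x":0.48,"y":-0.95,"z":0,"rx":0,"ry":0,"rz":-1,"jaw":1},{"x":0.48,"y":-0.95,"z":0,"rx":0,"ry":0,"rz":-1,"jaw":1},{"x":0.48,"y":-0.95,"z":0,"rx":0,"ry":0,"rz":-1,"jaw":1}]'; python3 plan.py 458 340 310 -0.054
```

```text
t: 18.3
eef_pos: [461.5, 302.8, 360.3]
tcp_rot: [-3.141, 0.0, 1.436]
ft_force: [-1.0, -0.4, -0.1]
opening: 1.001
t 18.3 pos [461.5 302.8 360.3] tilt [-6.e-04 -2.e-04 -1.e+00] jawang -0.135 q [0.46 0.44 1.79 0.   0.91 0.6 ] F [-1.  -0.4 -0.1] op 1.001
shift [ 0.243 -0.056  0.335] rz -0.103 rows 1.0
```

```bash
python3 -m pendant '[{"x":0.243,"y":-0.056,"z":0.1,"rx":0,"ry":0,"rz":-0.103,"jaw":1},{"x":0.243,"y":-0.056,"z":0.3,"rx":0,"ry":0,"rz":-0.103,"jaw":1},{"x":0.243,"y":-0.056,"z":0.33,"rx":0,"ry":0,"rz":-0.103,"jaw":1},{"x":0.243,"y":-0.056,"z":0.33,"rx":0,"ry":0,"rz":-0.103,"jaw":1}]'; python3 plan.py 458 340 222 -0.054
python3 - <<'E'
from h import *
c=cam("scene"); P=[proj(c,q) for q in (circ(458,340,28,82),circ(458,340,31,0))]; crop(c,290,80,370,170,7,"pics/s15.png",P)
E
```

```text
t: 18.8
eef_pos: [458.4, 339.5, 311.5]
tcp_rot: [-3.141, 0.0, 1.515]
ft_force: [0.5, -0.7, 1.0]
opening: 0.998
t 18.8 pos [458.4 339.5 311.5] tilt [-2.e-04 -0.e+00 -1.e+00] jawang -0.056 q [0.52 0.53 1.79 0.   0.82 0.58] F [ 0.5 -0.7  1. ] op 0.998
shift [ 0.003 -0.003  0.597] rz -0.002 rows 1.4
```

View pics/s15.png

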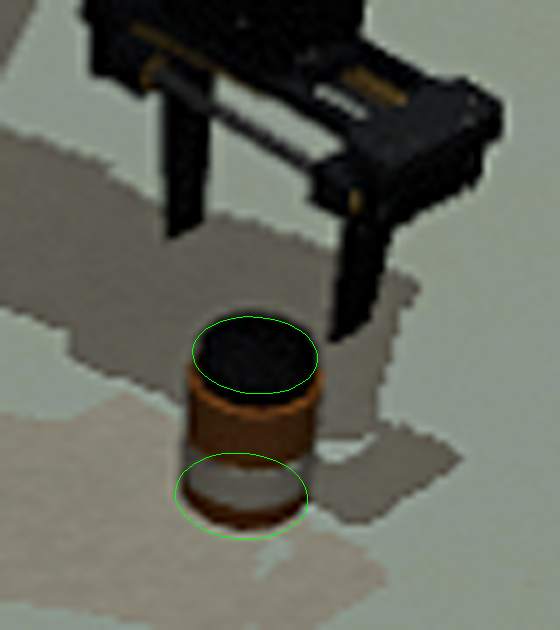

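```bash
python3 -m pendant '[{"x":0.01,"y":-0.006,"z":0.25,"rx":0,"ry":0,"rz":0,"jaw":1},{"x":0.01,"y":-0.006,"z":0.5,"rx":0,"ry":0,"rz":0,"jaw":1},{"x":0.01,"y":-0.006,"z":0.597,"rx":0,"ry":0,"rz":0,"jaw":1},{"x":0.01,"y":-0.006,"z":0.597,"rx":0,"ry":0,"rz":0,"jaw":1},{"x":0.01,"y":-0.006,"z":0.597,"rx":0,"ry":0,"rz":0,"jaw":0.5},{"x":0.01,"y":-0.006,"z":0.597,"rx":0,"ry":0,"rz":0,"jaw":0.5},{"x":0.01,"y":-0.006,"z":0.597,"rx":0,"ry":0,"rz":0,"jaw":0},{"x":0.01,"y":-0.006,"z":0.597,"rx":0,"ry":0,"rz":0,"jaw":0},{"x":0.01,"y":-0.006,"z":0.597,"rx":0,"ry":0,"rz":0,"jaw":0}]'; python3 plan.py 458 340 222 -0.054
```

```text
t: 19.98
eef_pos: [457.1, 341.7, 221.9]
tcp_rot: [3.142, -0.0, 1.518]
ft_force: [-2.4, -0.7, 6.8]
opening: 0.649
t 19.98 pos [457.1 341.7 221.9] tilt [ 1.e-04  2.e-04 -1.e+00] jawang -0.052 q [0.53 0.66 1.85 0.   0.63 0.58] F [-2.4 -0.7  6.8] op 0.649
shift [-0.011  0.007 -0.   ] rz 0.002 rows 0.0
```

```bash
python3 -m pendant '[{"x":0,"y":0,"z":-0.05,"rx":0,"ry":0,"rz":0,"jaw":0},{"x":0,"y":0,"z":-0.3,"rx":0,"ry":0,"rz":0,"jaw":0},{"x":0,"y":0,"z":-0.65,"rx":0,"ry":0,"rz":0,"jaw":0},{"x":0,"y":0,"z":-0.75,"rx":0,"ry":0,"rz":0,"jaw":0},{"x":0,"y":0,"z":-0.75,"rx":0,"ry":0,"rz":0,"jaw":0}]'; python3 plan.py 515.7 61.3 335 -0.054
```

```text
t: 20.6
eef_pos: [457.0, 341.5, 334.3]
tcp_rot: [3.141, -0.001, 1.518]
ft_force: [0.3, 0.0, -3.5]
opening: 0.649
t 20.6 pos [457.  341.5 334.3] tilt [ 9.e-04  6.e-04 -1.e+00] jawang -0.052 q [0.53 0.5  1.77 0.   0.87 0.58] F [ 0.3  0.  -3.5] op 0.649
shift [-1.845  0.489 -0.005] rz 0.002 rows 4.6
```

```bash
python3 -m pendant '[{"x":-0.3,"y":0.08,"z":0,"rx":0,"ry":0,"rz":0,"jaw":0},{"x":-0.65,"y":0.17,"z":0,"rx":0,"ry":0,"rz":0,"jaw":0},{"x":-0.95,"y":0.25,"z":0,"rx":0,"ry":0,"rz":0,"jaw":0},{"x":-0.95,"y":0.25,"z":0,"rx":0,"ry":0,"rz":0,"jaw":0}]'; python3 plan.py 515.7 61.3 300 -0.054
```

```text
t: 21.1
eef_pos: [487.5, 194.9, 332.2]
tcp_rot: [-3.138, 0.001, 1.515]
ft_force: [-0.5, 0.4, -4.2]
opening: 0.646
t 21.1 pos [487.5 194.9 332.2] tilt [-0.0032 -0.001  -1.    ] jawang -0.056 q [ 0.25  0.44  1.88 -0.    0.82  0.31] F [-0.5  0.4 -4.2] op 0.646
shift [-0.879  0.238  0.215] rz -0.002 rows 2.2
```

```bash
python3 -m pendant '[{"x":-0.3,"y":0.08,"z":0,"rx":0,"ry":0,"rz":0,"jaw":0},{"x":-0.65,"y":0.17,"z":0,"rx":0,"ry":0,"rz":0,"jaw":0},{"x":-0.879,"y":0.238,"z":0.1,"rx":0,"ry":0,"rz":0,"jaw":0},{"x":-0.879,"y":0.238,"z":0.12,"rx":0,"ry":0,"rz":0,"jaw":0},{"x":-0.879,"y":0.238,"z":0.12,"rx":0,"ry":0,"rz":0,"jaw":0}]'; python3 plan.py 515.7 61.3 260 -0.054
python3 - <<'E'
from h import *
c=cam("scene"); p=env.state()['eef_pos']; P=[proj(c,q) for q in (circ(p[0],p[1],31,p[2]-222),circ(p[0],p[1],28,p[2]-222+82))]; crop(c,230,110,330,235,5.5,"pics/s16.png",P)
E
```

```text
t: 21.72
eef_pos: [515.7, 64.6, 315.0]
tcp_rot: [-3.139, -0.0, 1.519]
ft_force: [-0.7, 0.2, -3.0]
opening: 0.645
t 21.73 pos [515.7  64.6 315. ] tilt [-2.2e-03  3.0e-04 -1.0e+00] jawang -0.052 q [-0.    0.46  1.91  0.    0.77  0.05] F [-0.7  0.2 -3. ] op 0.645
shift [-0.022  0.002  0.367] rz 0.002 rows 0.9
```

View pics/s16.png

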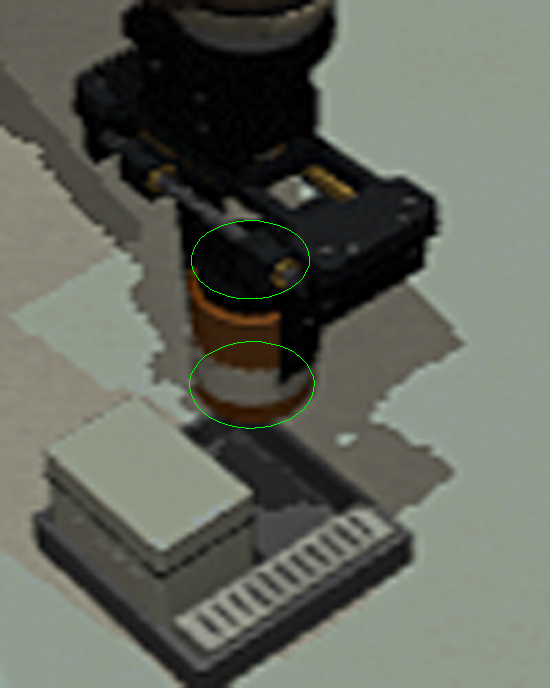

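```bash
python3 -m pendant '[{"x":-0.022,"y":0.002,"z":0,"rx":0,"ry":0,"rz":0,"jaw":0},{"x":-0.022,"y":0.002,"z":0.1,"rx":0,"ry":0,"rz":0,"jaw":0},{"x":-0.022,"y":0.002,"z":0.1,"rx":0,"ry":0,"rz":0,"jaw":0}]'; python3 plan.py 515.7 61.3 260 -0.054
python3 - <<'E'
from h import *
c=cam("scene"); crop(c,230,130,330,235,7,"pics/s17.png")
c=cam("top"); crop(c,240,190,320,260,8,"pics/t17.png")
E
```

```text
t: 22.15
eef_pos: [515.7, 60.8, 299.9]
tcp_rot: [-3.14, -0.0, 1.519]
ft_force: [0.3, -0.1, -3.1]
opening: 0.645
t 22.15 pos [515.7  60.8 299.9] tilt [-2.e-03  1.e-04 -1.e+00] jawang -0.052 q [-0.01  0.48  1.93  0.    0.73  0.04] F [ 0.3 -0.1 -3.1] op 0.645
shift [0.003 0.    0.266] rz 0.003 rows 0.6
```

View pics/s17.png

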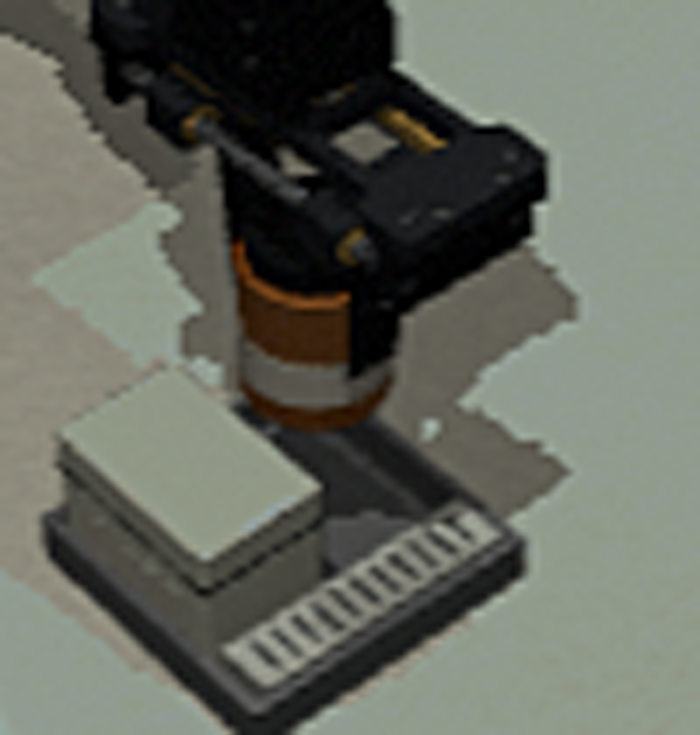

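```bash
python3 -m pendant '[{"x":0.003,"y":0,"z":0.08,"rx":0,"ry":0,"rz":0,"jaw":0},{"x":0.003,"y":0,"z":0.15,"rx":0,"ry":0,"rz":0,"jaw":0},{"x":0.003,"y":0,"z":0.21,"rx":0,"ry":0,"rz":0,"jaw":0},{"x":0.003,"y":0,"z":0.21,"rx":0,"ry":0,"rz":0,"jaw":0}]'; python3 plan.py 515.7 61.3 230 -0.054
python3 - <<'E'
from h import *
c=cam("scene"); crop(c,230,130,330,235,7,"pics/s18.png")
E
```

```text
t: 22.75
eef_pos: [516.0, 61.0, 268.7]
tcp_rot: [-3.14, -0.0, 1.518]
ft_force: [0.5, -0.1, -1.8]
opening: 0.646
t 22.75 pos [516.   61.  268.7] tilt [-1.5e-03  1.0e-04 -1.0e+00] jawang -0.052 q [-0.01  0.53  1.95  0.    0.66  0.04] F [ 0.5 -0.1 -1.8] op 0.646
shift [ 0.002 -0.002  0.258] rz 0.002 rows 0.6
```

View pics/s18.png

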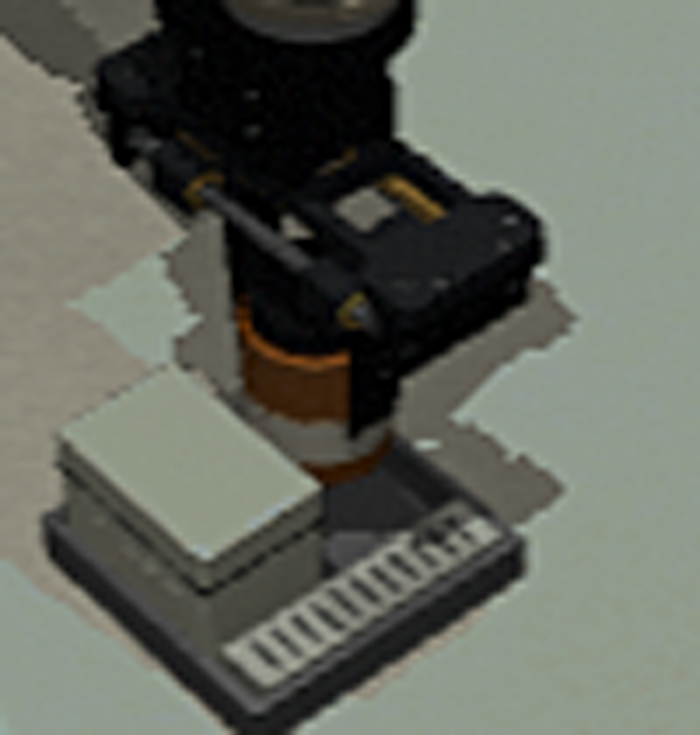

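No contact forces yet. Continue down.

```bash
python3 -m pendant '[{"x":0.002,"y":0,"z":0.07,"rx":0,"ry":0,"rz":0,"jaw":0},{"x":0.002,"y":0,"z":0.13,"rx":0,"ry":0,"rz":0,"jaw":0},{"x":0.002,"y":0,"z":0.15,"rx":0,"ry":0,"rz":0,"jaw":0}]'; python3 -m pendant '[{"x":0,"y":0,"z":0.05,"rx":0,"ry":0,"rz":0,"jaw":0},{"x":0,"y":0,"z":0.09,"rx":0,"ry":0,"rz":0,"jaw":0},{"x":0,"y":0,"z":0.1,"rx":0,"ry":0,"rz":0,"jaw":0},{"x":0,"y":0,"z":0.1,"rx":0,"ry":0,"rz":0,"jaw":0}]'
```

```text
t: 23.18
eef_pos: [516.0, 61.3, 246.3]
tcp_rot: [-3.141, -0.0, 1.518]
ft_force: [-0.1, 0.3, -3.5]
opening: 0.647
t: 23.68
eef_pos: [516.1, 61.3, 232.0]
tcp_rot: [-3.142, -0.0, 1.518]
ft_force: [-0.1, 0.1, -3.2]
opening: 0.649
```

```bash
python3 - <<'E'
from h import *
c=cam("scene"); crop(c,230,130,330,235,7,"pics/s19.png")
E
```

```text
(no output)
```

View pics/s19.png

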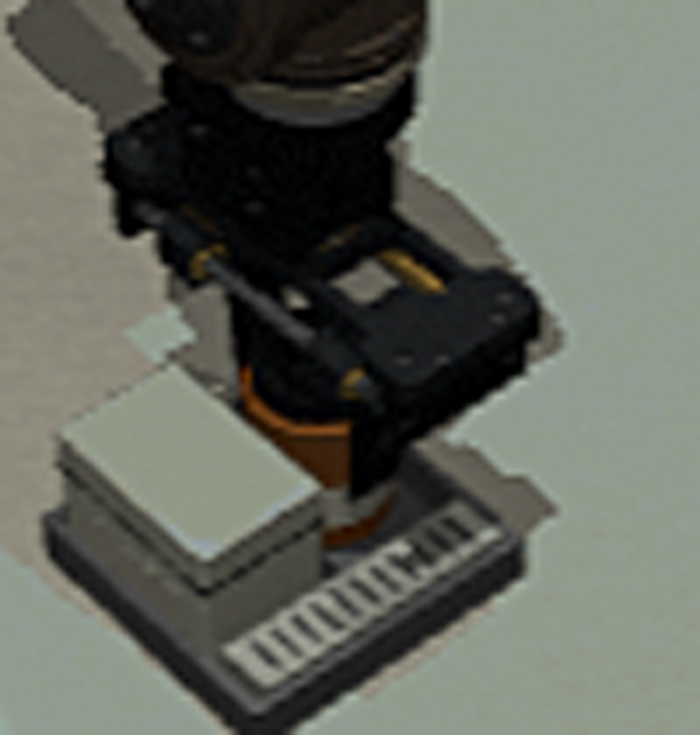

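Jar is well inside, below the rim. Set down to the floor in small steps.

```bash
python3 -m pendant '[{"x":0,"y":0,"z":0.015,"rx":0,"ry":0,"rz":0,"jaw":0},{"x":0,"y":0,"z":0.03,"rx":0,"ry":0,"rz":0,"jaw":0},{"x":0,"y":0,"z":0.03,"rx":0,"ry":0,"rz":0,"jaw":0}]'; python3 -m pendant '[{"x":0,"y":0,"z":0.01,"rx":0,"ry":0,"rz":0,"jaw":0},{"x":0,"y":0,"z":0.01,"rx":0,"ry":0,"rz":0,"jaw":0}]'; python3 -m pendant '[{"x":0,"y":0,"z":0.007,"rx":0,"ry":0,"rz":0,"jaw":0},{"x":0,"y":0,"z":0.007,"rx":0,"ry":0,"rz":0,"jaw":0}]'
```

```text
t: 24.1
eef_pos: [516.0, 61.3, 227.4]
tcp_rot: [-3.141, -0.0, 1.518]
ft_force: [0.3, 0.2, -3.7]
opening: 0.649
t: 24.35
eef_pos: [516.1, 61.3, 226.0]
tcp_rot: [3.142, -0.0, 1.518]
ft_force: [0.3, -0.5, -2.9]
opening: 0.646
t: 24.6
eef_pos: [516.0, 61.3, 225.9]
tcp_rot: [3.141, -0.0, 1.518]
ft_force: [-3.8, -1.0, 11.0]
opening: 0.645
```

```bash
python3 -m pendant '[{"x":0,"y":0,"z":-0.005,"rx":0,"ry":0,"rz":0,"jaw":0},{"x":0,"y":0,"z":-0.005,"rx":0,"ry":0,"rz":0,"jaw":0.85},{"x":0,"y":0,"z":-0.005,"rx":0,"ry":0,"rz":0,"jaw":0.85},{"x":0,"y":0,"z":-0.005,"rx":0,"ry":0,"rz":0,"jaw":0.85},{"x":0,"y":0,"z":-0.1,"rx":0,"ry":0,"rz":0,"jaw":0.85},{"x":0,"y":0,"z":-0.4,"rx":0,"ry":0,"rz":0,"jaw":0.85},{"x":0,"y":0,"z":-0.9,"rx":0,"ry":0,"rz":0,"jaw":0.85},{"x":0,"y":0,"z":-0.9,"rx":0,"ry":0,"rz":0,"jaw":0.85},{"x":0,"y":0,"z":-0.9,"rx":0,"ry":0,"rz":0,"jaw":0.85}]'
python3 -m pendant '[{"x":0.5,"y":-0.3,"z":0,"rx":0,"ry":0,"rz":0,"jaw":0.85},{"x":0.9,"y":-0.5,"z":0,"rx":0,"ry":0,"rz":0,"jaw":0.85},{"x":0.9,"y":-0.5,"z":0,"rx":0,"ry":0,"rz":0,"jaw":0.85},{"x":0.9,"y":-0.5,"z":0,"rx":0,"ry":0,"rz":0,"jaw":0.85},{"x":0.9,"y":-0.5,"z":0,"rx":0,"ry":0,"rz":0,"jaw":0.85}]'
python3 - <<'E'
from fit import *
c=cam("scene"); s=cam("top")
t0=np.array([527,30.6,-.054])
for n,q in (("scene",c),("top",s)):
    for nm,mk,p0 in (("rack",mrack,(577,28,-.054)),("sb",msb0(4),(513,-4,-.054)),("jar",mjar0(4),(516,61.3))):
        x,f=fit(q,mk,p0); print(n,nm,x.round(3),round(f), tf(t0,x).round(3))
crop(c,220,150,320,240,7,"pics/s20.png"); crop(s,240,190,320,260,8,"pics/t20.png")
for n,q in (("top",s),("scene",c)): cv2.imwrite(f"pics/{n}_end.png",cv2.cvtColor(q['img'],cv2.COLOR_RGB2BGR))
E
```

```text
t: 25.72
eef_pos: [515.7, 61.3, 361.0]
tcp_rot: [3.14, -0.0, 1.518]
ft_force: [0.4, 0.5, -1.2]
opening: 0.847
t: 26.35
eef_pos: [448.5, 199.6, 359.1]
tcp_rot: [-3.14, 0.001, 1.519]
ft_force: [-0.2, 0.1, -0.5]
opening: 0.851
scene rack [ 5.77074e+02  2.86120e+01 -4.70000e-02] -122 [5.0108e+01 7.1800e-01 7.0000e-03]
scene sb [ 5.1274e+02 -3.0820e+00 -6.6000e-02] -138 [-1.2422e+01 -3.4403e+01 -1.2000e-02]
scene jar [518.173  61.495] -215 [-10.481  30.373]
top rack [ 5.81653e+02  3.85280e+01 -2.10000e-02] -45 [5.4146e+01 1.0866e+01 3.3000e-02]
top sb [ 5.13121e+02 -2.45100e+00 -3.80000e-02] -85 [-1.2075e+01 -3.3752e+01  1.6000e-02]
top jar [517.118  58.284] -74 [-11.362  27.11 ]
```

View pics/s20.png

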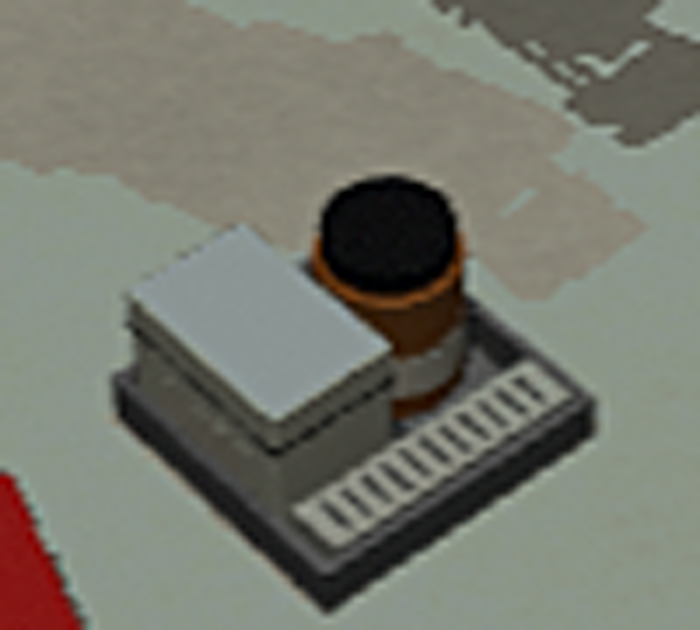

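View pics/top_end.png

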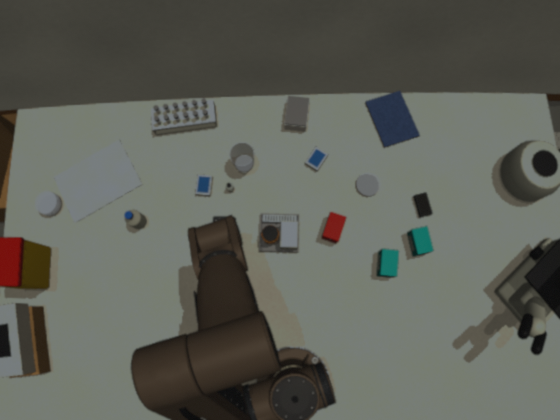

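View pics/t20.png

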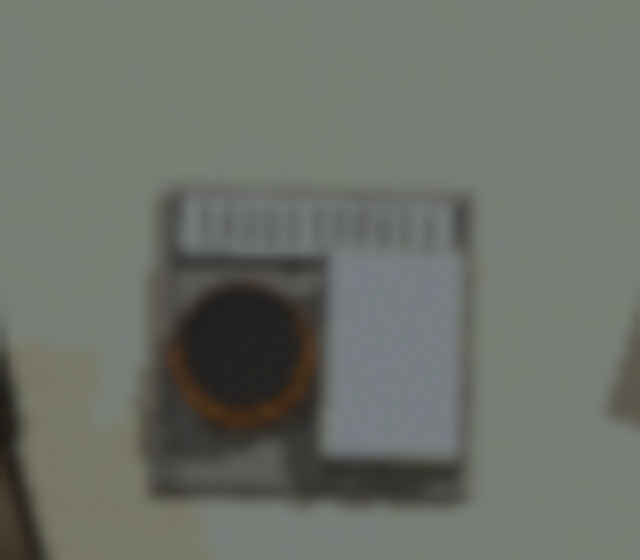

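```bash
python3 - <<'E'
from cell import env
s=env.state(); print(s['t'],s['ft_force'],max(abs(v) for v in s['qvel']))
print(env.job_done())
E
```

```text
26.45 [-0.51509186  0.30182682  0.31188964] 0.0064926049673848085
the job is handed in; nothing more can be done
None
```

The job is done and handed in at 26.4 s, within the 72 s limit. No verdict was reported.

- **Rack:** I pushed it against the far wall with both open fingers until the wall pushed back with about 22 N.
- **Slide box:** I set it on the tray floor and slid it against the right end wall.
- **Jar:** I set it down beside the box, holding it from front and back because a finger would not fit between them.

**Last checks**, in the tray's frame from the scene camera:

| Part | Position (mm) | Angle (rad) | Allowed |
|---|---|---|---|
| Rack | x 50.1 | 0.007 | x above 46, angle below 0.05 |
| Slide box | x -12.4, y -34.4 | – | x -26 to 0, y -39 to 39 |
| Jar | x -10.5, y 30.4 | – | x -35 to 10, y -38 to 38 |

Both pictures show box and jar standing upright, and the floor contacts matched the tray floor's height. The bystanders and look-alikes look unmoved in the pictures; I did not measure them.

**Disagreements:** The top camera agreed on the slide box within about 1 mm, and put the jar about 3 mm nearer the box (y 27.1), still inside the limits. Its rack fit (x 54.1, angle 0.033) differed and I discounted it: it put the rack deeper than the wall allows, because the fit caught the tray rim's edge. The top picture itself shows the rack flat along the wall.

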